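# Match the pump spacers on the board

### The arm

A 6-joint arm with a two-finger parallel gripper is mounted at the origin on the work surface. World frame = base frame: x ahead of the robot, y to its left, z up, the work surface at z = 0. Lengths are in m, angles in rad, forces in N, time in s.
With the tool pointing down it reaches from about 0.15 to 0.775 m from the base axis. Payload 6.1 kg.
Tool frame: the origin (TCP) lies at the very end of the fingers, on their centre line; the grasp point (between the pads) lies 19 mm behind it; y points along the fingers, z is the direction in which the jaws open and shut, and the axes are right-handed (so a half turn about y gives the same grasp; the last joint's range is limited). The gripper opens to 85 mm and grips with 20 to 120 N. Pads are 22 mm wide; open, the fingers measure 114 mm over their backs; the gripper's body (76 mm by 85 mm) begins 54 mm behind the grasp point. The pads swing forward as they close: fully open they stand 13 mm farther back than shut.
Start: joints at [-1.163, 0.126, -0.04, 1.405, 0, 1.571], TCP at [0.208, -0.482, 0.231] pointing down, gripper open.
Joint ranges: [-2.72, 2.72], [-0.95, 1.95], [-1.27, 1.35], [-1.78, 2.02], [-1.46, 1.47], [-3.14, 3.14]. Speed limits (rad/s): [2.39, 2.39, 3.01, 3.14, 3.14, 3.14].

### API

Orientations are given as a unit quaternion [x, y, z, w].
In Python, from station import manip, snapshot, camera_info, ticket, models gives the robot as it stands.
- The arm moves only by the tool drive_tool, never from a script. Its argument "series" is a list of rows, each a list of 6 numbers: the shift along the world's x, y, z in mm, then the turn, a rotation vector about the world's x, y, z in degrees. A call has 1 to 5 rows; each row is the pose to reach, as a shift and turn from the pose measured when the call began; what a row does not reach only later rows make up. A row lasts 1/10 s, in which the tool goes at most 50 mm and 8.59 degrees, less where a joint would pass 70% of its speed; a pose out of reach is approached as far as the arm can. A call with a gripper value outside its range is refused whole. "hand" is the finger opening in mm, from 0 to 85.4, set as the call begins (left out, the last holds). The fingers move at their own pace and stop on an object; "squeeze" is the grip in N (left out, the last holds). Time passes only in rows, so rows that repeat a pose let the fingers close. It gives the time, the measured TCP pose, the force and the opening at its end, in the units of the state.
- manip.sense(): the state, without advancing time (a new reading comes with each control period).
- snapshot(name): name is "side" or "top"; returns the picture (384x512x3 uint8, red, green, blue); there is no depth.
- camera_info(name): a dict with "mtx" (3x3 intrinsics, pixels), "rvec" (rotation vector, rad) and "tvec" (3), from world to camera coordinates, as OpenCV has them. Camera axes: x right, y down, z forward; pixel columns grow to the right and rows downward; lengths in m; the calibration is good to about 2 mm. A picture is of the moment at which its call begins. camera_info takes no time and is no camera call.
- ticket.finish_job(): hands the job in, once; it reports no verdict.
Trained networks look in the newest picture that a camera, given by its name, has taken for a name from the list of things; names that differ only in an ending like _2 or _b are one class to them, and where a whole thing is asked for, a point or a joint stands for the part that bears it (a point fixed in the world has none). Each returns a list of dicts, best first, with "conf" (0 to 1); they miss things now and then, are a little off and sometimes report something else, mostly with a low value. They report only what shows in the picture. A call takes as long as a camera call. They do not tell look-alikes from the thing itself.
- models.look_for(camera, label): "point" ([row, column] in pixels, amid what is visible of it).
- models.silhouettes(camera, label): "pixels" (384x512 bool, what is visible of it) and "point" ([row, column] in pixels, amid what is visible of it).
- models.pinpoint(camera, label): "point" ([row, column] in pixels: a listed point, or the origin of a listed thing).
The state is a dict: "t": time; "qpos": joint angles; "joint_vel": joint speeds; "tau": joint torques, N m; "eef_pos": TCP position; "tool_rot": TCP orientation; "wrist_force": force on the tool from outside, world axes, zero at the start; "torque": the same for the moment, N m; "width": finger opening in m.
Only numpy, scipy, OpenCV 4.12 (cv2) and the standard library are available. Lean on these libraries where they do the work, as an engineer would, in place of code of your own. Each camera call takes 0.05 s, during which the arm holds its last target.

### The job

The worn pump spacers lie in one half of the matching board: in the other half of each one's row, lay the new spacer of the same length and thickness, in line with it. Somebody has already set out new spacers there by guess, mostly wrong: every new spacer that matches no worn one must end up lying in the spares tray, not on top of another. Leave the worn spacers where they are and do not disturb the other things on the bench.

Things in the scene. Friction and masses are not known exactly. Their poses are not given: they have to be found in the camera images.
- board: plywood matching board, fixed on the bench left or right of the robot, 310 x 350 x 6 mm (x, y, z), origin under its centre. Five ribs along its y, 10 mm wide, 8 mm high above the board, bound four rows (centres x = -108, -36, 36, 108 mm); a dark line splits it into a worn half (+y, bay centres y = +85 mm) and a new half (-y, bay centres y = -85 mm).
- tray: black spares tray, fixed on the bench, 310 x 360 mm (x, y) outside, floor 6 mm thick, rim 5 mm thick, 14 mm high, origin under its centre. Two ribs along its y, 10 mm wide, 8 mm high above the floor, make three lanes (centres x = -100, 0, 100 mm), each with room for two spacers end to end (centres y = -85 and +85 mm).
- worn_75: worn spacer, dark stained square steel tube 34 x 34 mm, 75 mm long, lying in one of the rows in the worn half of the board (absent in some starts). Its origin is at the middle of the tube, its y axis runs along its length. Its y points to the worn side (+y) of the board, so the new bay of its row is centred 170 mm along its -y.
- worn_95: worn spacer, dark stained square steel tube 34 x 34 mm, 95 mm long, lying in one of the rows in the worn half of the board (absent in some starts). Its origin is at the middle of the tube, its y axis runs along its length. Its y points to the worn side (+y) of the board, so the new bay of its row is centred 170 mm along its -y.
- worn_115: worn spacer, dark stained square steel tube 34 x 34 mm, 115 mm long, lying in one of the rows in the worn half of the board (absent in some starts). Its origin is at the middle of the tube, its y axis runs along its length. Its y points to the worn side (+y) of the board, so the new bay of its row is centred 170 mm along its -y.
- worn_135: worn spacer, dark stained square steel tube 34 x 34 mm, 135 mm long, lying in one of the rows in the worn half of the board (absent in some starts). Its origin is at the middle of the tube, its y axis runs along its length. Its y points to the worn side (+y) of the board, so the new bay of its row is centred 170 mm along its -y.
- new_75: new spacer, bright square steel tube 34 x 34 mm, 75 mm long, 4 mm wall, about 211 g, lying in the spares tray or in a new bay of the board. Its origin is at the middle of the tube, its y axis runs along its length. 
- new_95: new spacer, bright square steel tube 34 x 34 mm, 95 mm long, 4 mm wall, about 267 g, lying in the spares tray or in a new bay of the board. Its origin is at the middle of the tube, its y axis runs along its length. 
- new_115: new spacer, bright square steel tube 34 x 34 mm, 115 mm long, 4 mm wall, about 323 g, lying in the spares tray or in a new bay of the board. Its origin is at the middle of the tube, its y axis runs along its length. 
- new_135: new spacer, bright square steel tube 34 x 34 mm, 135 mm long, 4 mm wall, about 379 g, lying in the spares tray or in a new bay of the board. Its origin is at the middle of the tube, its y axis runs along its length. 
- thin_75: look-alike new spacer of thinner section, bright square steel tube 24 x 24 mm, 75 mm long; it matches none of the worn ones. Lies in the spares tray or in a new bay of the board. Its origin is at the middle of the tube, its y axis runs along its length. 
- thin_95: look-alike new spacer of thinner section, bright square steel tube 24 x 24 mm, 95 mm long; it matches none of the worn ones. Lies in the spares tray or in a new bay of the board. Its origin is at the middle of the tube, its y axis runs along its length. 
- thin_115: look-alike new spacer of thinner section, bright square steel tube 24 x 24 mm, 115 mm long; it matches none of the worn ones. Lies in the spares tray or in a new bay of the board. Its origin is at the middle of the tube, its y axis runs along its length. 
- thin_135: look-alike new spacer of thinner section, bright square steel tube 24 x 24 mm, 135 mm long; it matches none of the worn ones. Lies in the spares tray or in a new bay of the board. Its origin is at the middle of the tube, its y axis runs along its length. 
- battery: bystander: black cordless-tool battery 75 x 115 x 61 mm standing on the bench beyond the board and tray, origin under its centre
- driver: bystander: screwdriver lying on the bench beyond the board and tray, about 200 mm long, origin under it
- grease: bystander: grease bottle 52 mm diameter, 190 mm high, standing on the bench beyond the board and tray, origin under its centre
Things that resemble listed ones, but are neither listed nor needed, are in the scene too. Leave any orange or turquoise look-alike of the thin_115 alone.

How it is judged:
By the outcome, as a careful person would: the job done as asked, in the order asked, and still so for the second after the job is handed in, with the robot touching nothing.
Of worn_75, worn_95, worn_115, worn_135 only 3 to 4 are there at a start; the rules pass over those that are not, and their reading is None.
At some moment in a run one of new_75, new_95, new_115, new_135, thin_75, thin_95, thin_115, thin_135 may be knocked a few centimetres aside while the robot is not near it.
Once in a run the grip may slacken for a moment while it holds something.
It also fails if it takes over 210 s, if anything falls off the work surface, if the arm or the gripper's body presses on something with over 40 N, if the wrist force passes 120 N, or if a joint passes its speed limit or range.

## Working session

There is one attempt and no reset: what is moved stays moved. The work goes in short steps, Python scripts to look and compute and a tool call to move; the robot and the scene stay as the last step left them, time stands still between calls to the robot, and variables do not carry over. Pictures are saved under pics/ and viewed, and the job is handed in when it is done.

Besides the shell and the picture viewer there is one more tool, called after "Emit:" as name(argument=value, ...) on one line, values as JSON. drive_tool: Moves the arm, as the interface text tells. Its arguments: {"type":"object","properties":{"series":{"type":"array","items":{"type":"array","items":{"type":"number"}}},"hand":{"type":"number"},"squeeze":{"type":"number"}},"required":["series"]}

```bash
ls; mkdir -p pics; python3 - <<'E'
from station import manip, snapshot, camera_info
import cv2
print(manip.sense())
for n in("side","top"):
    cv2.imwrite(f"pics/{n}0.png",cv2.resize(snapshot(n)[:,:,::-1],(800,600),interpolation=cv2.INTER_CUBIC)); print(camera_info(n))
E
```

```text
pics
{'t': 0.0, 'qpos': array([-1.16302505e+00,  1.26412073e-01, -4.06362167e-02,  1.40538581e+00,
        1.11182101e-06,  1.57079199e+00]), 'joint_vel': array([ 0.00170454, -0.00022135, -0.00083887,  0.00113717, -0.00114308,
       -0.00028173]), 'tau': array([-7.22059267e-04, -4.35915327e+01,  3.52922988e+01,  1.71673286e-02,
       -1.92808022e-05,  1.53392256e-05]), 'eef_pos': array([ 0.2080334 , -0.48157576,  0.23049873]), 'tool_rot': array([-0.14329047,  0.69302722, -0.69189297,  0.14305675]), 'wrist_force': array([0.32142442, 1.31918806, 0.14383911]), 'torque': array([ 0.07464032, -0.01779677, -0.02178054]), 'width': 0.08526240090816212}
{'mtx': array([[431.09355154,   0.        , 256.92097487],
       [  0.        , 431.09355154, 200.64937035],
       [  0.        ,   0.        ,   1.        ]]), 'rvec': array([ 0.22053433, -2.7150555 ,  1.38999849]), 'tvec': array([0.51325947, 0.07433523, 1.41474453])}
{'mtx': array([[409.7935226 ,   0.        , 253.54427822],
       [  0.        , 409.7935226 , 199.56910878],
       [  0.        ,   0.        ,   1.        ]]), 'rvec': array([ 2.15894202, -2.10868451,  0.12534237]), 'tvec': array([0.03905187, 0.52877122, 1.02499538])}
```

View pics/side0.png

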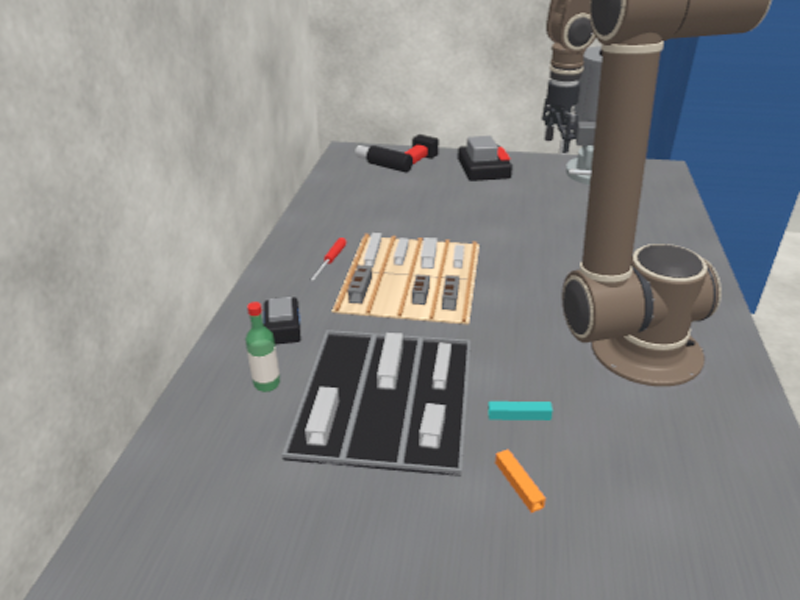

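View pics/top0.png

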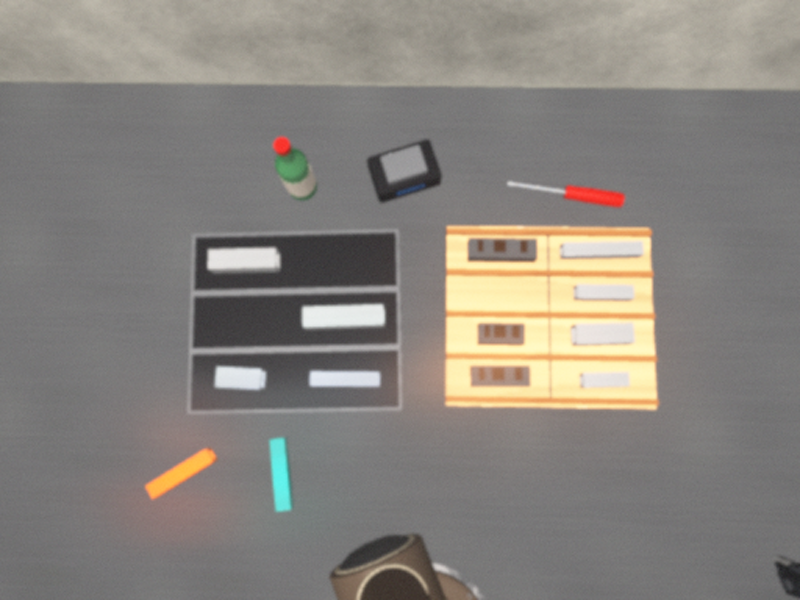

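```bash
cat > h.py <<'E'
import numpy as np, cv2
from station import manip, snapshot, camera_info, models
from scipy.optimize import minimize
CI={n:camera_info(n) for n in("top","side")}
def proj(cam,P):
    c=CI[cam]; return cv2.projectPoints(np.asarray(P,float).reshape(-1,1,3),c["rvec"],c["tvec"],c["mtx"],None)[0].reshape(-1,2)
def ray(cam,uv,z):
    c=CI[cam];R=cv2.Rodrigues(c["rvec"])[0];C=-R.T@c["tvec"]
    d=R.T@np.linalg.inv(c["mtx"])@np.array([uv[0],uv[1],1.]); return C+d*(z-C[2])/d[2]
def box(x,y,a,L,w,z0):
    u=np.array([-np.sin(a),np.cos(a)]);v=np.array([np.cos(a),np.sin(a)])
    return np.array([[x,y,z]+np.zeros(3) + np.r_[i*L/2*u+j*w/2*v,0] for z in(z0,z0+w) for i in(-1,1) for j in(-1,1)])
def fit(cam,mask,w,z0=.006,lens=(.075,.095,.115,.135)):
    """free-length fit of box silhouette"""
    S=8
    ys,xs=np.nonzero(mask); r0,c0=ys.min()-6,xs.min()-6;H,W=ys.max()-r0+7,xs.max()-c0+7
    m=cv2.resize(mask[max(r0,0):r0+H,max(c0,0):c0+W].astype(np.float32),None,fx=S,fy=S,interpolation=cv2.INTER_LINEAR)
    p0=ray(cam,(xs.mean(),ys.mean()),z0+w*.6)
    def cost(p):
        q=(proj(cam,box(p[0],p[1],p[2],p[3],w,z0))-[c0,r0]+.5)*S
        h=cv2.convexHull(np.round(q*16).astype(np.int32))
        im=np.zeros(m.shape,np.float32);cv2.fillPoly(im,[h],1.,shift=4)
        return np.abs(im-m).sum()/m.sum()
    best=None
    for L in lens:
        s=np.array([[0,0,0,0],[.008,0,0,0],[0,.008,0,0],[0,0,.12,0],[0,0,0,.015]])+np.array([p0[0],p0[1],0,L])
        r=minimize(cost,s[0],method="Nelder-Mead",options=dict(initial_simplex=s,maxiter=250,xatol=1e-4,fatol=1e-4))
        if best is None or r.fun<best.fun: best=r
    return best.x,best.fun
E
cat > look.py <<'E'
from h import *
im=snapshot("top")
np.save("top.npy",im)
out={}
seen=[]
for l in ["worn_75","worn_95","worn_115","worn_135","new_75","new_95","new_115","new_135","thin_75","thin_95","thin_115","thin_135"]:
    for d in models.silhouettes("top",l)[:3]:
        if d["conf"]<.3 or d["pixels"].sum()<50: continue
        w=.024 if "thin" in l else .034
        x,f=fit("top",d["pixels"],w)
        print(l,round(d["conf"],2),np.round(d["point"]),d["pixels"].sum(),"xy mm",np.round(x[:2]*1e3,1),"yaw",round(np.degrees(x[2]),1),"L",round(x[3]*1e3,1),"cost",round(f,3))
print(manip.sense()["t"])
E
python3 look.py
```

```text
worn_75 0.95 [160. 320.] 678 xy mm [ 641.3 -122.2] yaw 0.4 L 111.3 cost 0.065
worn_75 0.93 [239. 319.] 575 xy mm [ 427.7 -122. ] yaw 1.8 L 96.0 cost 0.08
worn_75 0.86 [209. 320.] 439 xy mm [ 497.3 -121.7] yaw 0.2 L 75.6 cost 0.065
worn_95 0.95 [160. 320.] 678 xy mm [ 641.3 -122.2] yaw 0.4 L 111.3 cost 0.065
worn_95 0.93 [239. 319.] 575 xy mm [ 427.7 -122. ] yaw 1.8 L 96.0 cost 0.08
worn_95 0.86 [209. 320.] 439 xy mm [ 497.3 -121.7] yaw 0.2 L 75.6 cost 0.065
worn_115 0.95 [160. 320.] 678 xy mm [ 641.3 -122.2] yaw 0.4 L 111.3 cost 0.065
worn_115 0.93 [239. 319.] 575 xy mm [ 427.7 -122. ] yaw 1.8 L 96.0 cost 0.08
worn_115 0.86 [209. 320.] 439 xy mm [ 497.3 -121.7] yaw 0.2 L 75.6 cost 0.065
worn_135 0.95 [160. 320.] 678 xy mm [ 641.3 -122.2] yaw 0.4 L 111.3 cost 0.065
worn_135 0.93 [239. 319.] 575 xy mm [ 427.7 -122. ] yaw 1.8 L 96.0 cost 0.08
worn_135 0.86 [209. 320.] 439 xy mm [ 497.3 -121.7] yaw 0.2 L 75.6 cost 0.065
new_75 0.94 [201. 218.] 730 xy mm [520.7 142.1] yaw 3.5 L 130.5 cost 0.068
new_75 0.88 [238. 154.] 402 xy mm [413.6 310. ] yaw -2.9 L 74.4 cost 0.103
new_75 0.83 [170. 15
[... 958 characters left out ...]
0.791
thin_95 0.93 [160. 385.] 559 xy mm [ 645.4 -291.7] yaw 2.3 L 130.9 cost 0.088
thin_95 0.87 [239. 219.] 400 xy mm [416.5 136.7] yaw 1.6 L 113.7 cost 0.13
thin_95 0.72 [303. 180.] 515 xy mm [278.3 237.8] yaw 7.7 L 23.7 cost 0.791
thin_115 0.93 [160. 385.] 559 xy mm [ 645.4 -291.7] yaw 2.3 L 130.9 cost 0.088
thin_115 0.87 [239. 219.] 400 xy mm [416.5 136.7] yaw 1.6 L 113.7 cost 0.13
thin_115 0.72 [303. 180.] 515 xy mm [278.3 237.8] yaw 7.7 L 23.7 cost 0.791
thin_135 0.93 [160. 385.] 559 xy mm [ 645.4 -291.7] yaw 2.3 L 130.9 cost 0.088
thin_135 0.87 [239. 219.] 400 xy mm [416.5 136.7] yaw 1.6 L 113.7 cost 0.13
thin_135 0.72 [303. 180.] 515 xy mm [278.3 237.8] yaw 7.7 L 23.7 cost 0.791
0.75
```

```bash
python3 - <<'E'
from h import *
snapshot("top")
for l in ["board","tray"]:
    for d in models.silhouettes("top",l)[:1]:
        p=d["pixels"].astype(np.uint8); c=max(cv2.findContours(p,0,1)[0],key=cv2.contourArea)
        b=cv2.boxPoints(cv2.minAreaRect(c)); print(l,d["conf"],[np.round(ray("top",u,.014)*1e3) for u in b])
    d=models.pinpoint("top",l)[0]; print(d, ray("top",d["point"][::-1],0))
for l in ["board","tray"]:
  snapshot("side"); d=models.pinpoint("side",l)[0]; print(d, ray("side",d["point"][::-1],0))
E
```

```text
board 0.85 [array([682., -29.,  14.]), array([ 689., -393.,   14.]), array([ 381., -383.,   14.]), array([372., -34.,  14.])]
{'point': [203.3, 349.4], 'conf': 0.92} [ 0.52882004 -0.20380139  0.        ]
tray 0.2 [array([517., -84.,  14.]), array([ 519., -163.,   14.]), array([ 482., -163.,   14.]), array([480., -84.,  14.])]
{'point': [205.7, 187.2], 'conf': 0.62} [0.51274301 0.23113105 0.        ]
{'point': [171.4, 263.9], 'conf': 0.61} [ 0.53376042 -0.24358142  0.        ]
{'point': [253.2, 243.9], 'conf': 0.91} [5.22100027e-01 2.28206514e-01 1.11022302e-16]
```

```bash
cat > look.py <<'E'
from h import *
import sys
tag=sys.argv[1]
im=snapshot("top"); cv2.imwrite(f"pics/t{tag}.png",cv2.resize(im[130:275,110:430][:,:,::-1],None,fx=2.5,fy=2.5,interpolation=cv2.INTER_CUBIC))
for l in sys.argv[2:] or ["worn_75","new_75","thin_75"]:
    for d in models.silhouettes("top",l):
        if d["conf"]<.15 or d["pixels"].sum()<50 or d["point"][0]>265: continue
        w=.024 if "thin" in l else .034
        x,f=fit("top",d["pixels"],w)
        print(l,round(d["conf"],2),np.round(d["point"]),d["pixels"].sum(),"xy mm",np.round(x[:2]*1e3,1),"yaw",round(np.degrees(x[2]),1),"L",round(x[3]*1e3,1),"cost",round(f,3))
print(manip.sense()["t"])
E
python3 look.py 1
python3 - <<'E'
from h import *
from scipy.spatial.transform import Rotation as R
print(R.from_quat(manip.sense()["tool_rot"]).as_matrix().round(3))
E
```

```text
worn_75 0.87 [213. 320.] 419 xy mm [ 497.1 -122.3] yaw 0.6 L 73.3 cost 0.09
worn_75 0.75 [159. 321.] 688 xy mm [ 641.5 -124.1] yaw 0.7 L 111.5 cost 0.063
worn_75 0.56 [242. 322.] 530 xy mm [ 426.6 -120.7] yaw 1.4 L 93.2 cost 0.059
new_75 0.96 [166. 156.] 690 xy mm [614.7 316.8] yaw 2.1 L 114.1 cost 0.058
new_75 0.66 [200. 222.] 778 xy mm [521.4 140.7] yaw 1.7 L 133.2 cost 0.065
new_75 0.65 [164. 385.] 569 xy mm [ 644.2 -292. ] yaw 7.0 L 127.3 cost 0.428
thin_75 0.61 [188. 388.] 364 xy mm [ 571.9 -298.1] yaw 1.1 L 89.3 cost 0.151
thin_75 0.57 [239. 219.] 420 xy mm [417.3 136.4] yaw 0.1 L 114.4 cost 0.091
thin_75 0.56 [159. 381.] 526 xy mm [ 646.3 -291.8] yaw 4.0 L 130.8 cost 0.127
thin_75 0.52 [244. 388.] 287 xy mm [ 426.2 -294.6] yaw 1.1 L 71.8 cost 0.133
1.4
[[-0.918 -0.     0.397]
 [-0.397  0.    -0.918]
 [-0.    -1.    -0.   ]]
```

View pics/t1.png

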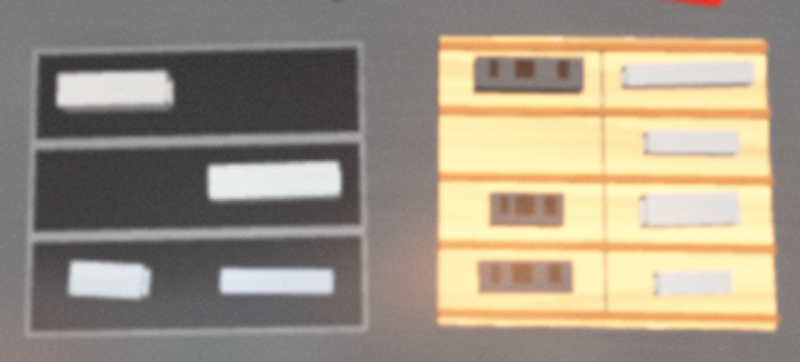

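```bash
python3 - <<'E'
from h import *
for n,c in dict(board=[(440,38),(767,40),(777,328),(437,322)],boardmid=[(438,111),(768,113),(438,180),(771,182),(437,247),(774,251)],tray=[(33,50),(362,43),(366,330),(28,335)]).items():
    W=np.array([ray("top",((u+.5)/2.5-.5+110,(v+.5)/2.5-.5+130),.014)[:2]*1e3 for u,v in c]);print(n,W.round().tolist(),W.mean(0))
E
```

```text
board [[683.0, -31.0], [687.0, -381.0], [381.0, -382.0], [378.0, -32.0]] [ 532.19268506 -206.44898065]
boardmid [[602.0, -30.0], [607.0, -380.0], [527.0, -31.0], [533.0, -380.0], [456.0, -31.0], [460.0, -381.0]] [ 530.978977   -205.52158306]
tray [[661.0, 412.0], [675.0, 53.0], [368.0, 41.0], [354.0, 395.0]] [514.69534599 225.52953706]
```

Emit:
drive_tool(series=[[60,20,0,0,0,9],[110,45,0,0,0,18],[160,70,0,0,0,27],[210,90,0,0,0,35],[250,105,0,0,0,40]], hand=50, squeeze=60)

```text
t: 1.9
eef_pos: [0.4399, -0.3837, 0.2315]
tool_rot: [0.373, -0.601, 0.601, -0.373]
wrist_force: [0.2, 0.4, 0.3]
width: 0.0499
```

```bash
cat > rel.py <<'E'
import sys,numpy as np
from station import manip
from scipy.spatial.transform import Rotation as R
s=manip.sense();M=R.from_quat(s["tool_rot"]).as_matrix()
tilt=np.degrees(np.arccos(-M[2,1]));psi=np.degrees(np.arctan2(M[1,2],M[0,2]))
print("t",round(s["t"],2),"pos",(s["eef_pos"]*1e3).round(1),"psi",round(psi,1),"tilt",round(tilt,2),"w",round(s["width"]*1e3,1),"q",s["qpos"].round(2),"F",s["wrist_force"].round(1))
a=[float(v) for v in sys.argv[1:]]
for i in range(0,len(a),4):
    x,y,z,p=a[i:i+4]; print("delta",(np.array([x,y,z])-s["eef_pos"]*1e3).round(1),"yaw",round((p-psi+90)%180-90,1))
E
python3 rel.py 645.5 -292 80 3
```

```text
t 1.9 pos [ 439.9 -383.7  231.5] psi -26.3 tilt 0.03 w 49.9 q [-0.72  0.24  0.1   1.43 -0.    1.31] F [0.2 0.4 0.3]
delta [ 205.6   91.7 -151.5] yaw 29.3
```

Emit:
drive_tool(series=[[45,20,0,0,0,8],[88,40,-20,0,0,16],[130,58,-50,0,0,24],[172,76,-75,0,0,29],[205,92,-110,0,0,29]])

```text
t: 2.4
eef_pos: [0.6409, -0.2939, 0.1279]
tool_rot: [-0.512, 0.487, -0.489, 0.512]
wrist_force: [0.3, -1.8, -0.2]
width: 0.0498
```

```bash
python3 rel.py 645.5 -292 60 3
```

```text
t 2.4 pos [ 640.9 -293.9  127.9] psi 2.8 tilt 0.17 w 49.8 q [-0.43  0.48  0.22  1.3   0.    1.09] F [ 0.3 -1.8 -0.2]
delta [  4.6   1.9 -67.9] yaw 0.2
```

Emit:
drive_tool(series=[[4.5,2,-40,0,0,0],[4.5,2,-75,0,0,0],[4.5,2,-95,0,0,0],[4.5,2,-111,0,0,0],[4.5,2,-111,0,0,0]])

```text
t: 2.9
eef_pos: [0.6437, -0.291, 0.0136]
tool_rot: [0.512, -0.488, 0.487, -0.512]
wrist_force: [-0.9, -0.4, -0.4]
width: 0.0497
```

Emit:
drive_tool(series=[[0,0,0,0,0,0],[0,0,0,0,0,0],[0,0,0,0,0,0],[0,0,0,0,0,0],[0,0,0,0,0,0]], hand=5)

```text
t: 3.4
eef_pos: [0.6441, -0.2912, 0.0145]
tool_rot: [0.512, -0.488, 0.487, -0.512]
wrist_force: [-0.2, -0.3, 2.2]
width: 0.0226
```

```bash
python3 rel.py; python3 look.py 2 thin_75
```

```text
t 3.4 pos [ 644.1 -291.2   14.5] psi 2.8 tilt 0.05 w 22.6 q [-0.42  0.54  0.05  1.08  0.    1.1 ] F [-0.2 -0.3  2.2]
thin_75 0.81 [187. 378.] 277 xy mm [ 572.5 -280.7] yaw 1.0 L 64.2 cost 0.109
thin_75 0.67 [243. 219.] 342 xy mm [416.7 136.5] yaw 0.4 L 108.5 cost 0.222
thin_75 0.66 [161. 370.] 274 xy mm [ 644.4 -256.4] yaw 1.8 L 62.1 cost 0.144
thin_75 0.42 [211. 319.] 420 xy mm [ 498.2 -121.8] yaw -2.1 L 75.6 cost 0.275
3.5
```

View pics/t2.png

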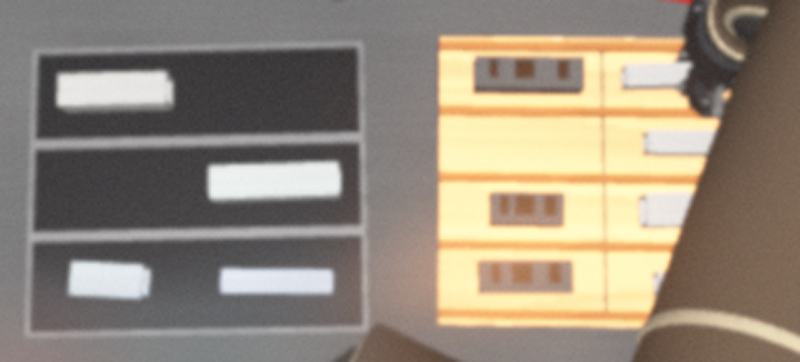

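Emit:
drive_tool(series=[[0,0,0,0,0,0],[0,0,10,0,0,0],[0,0,30,0,0,0],[0,0,60,0,0,0],[0,0,90,0,0,0]], squeeze=90)

```text
t: 4.0
eef_pos: [0.6434, -0.2909, 0.1048]
tool_rot: [0.513, -0.489, 0.486, -0.512]
wrist_force: [0.6, -1.2, -3.2]
width: 0.022
```

```bash
python3 rel.py 618 145 100 2.3; python3 look.py 3 thin_75; python3 - <<'E'
from h import *
cv2.imwrite("pics/s3.png",cv2.resize(snapshot("side")[130:310,180:340][:,:,::-1],None,fx=3.3,fy=3.3,interpolation=cv2.INTER_CUBIC))
E
```

```text
t 4.0 pos [ 643.4 -290.9  104.8] psi 2.8 tilt 0.19 w 22.0 q [-0.42  0.5   0.19  1.26 -0.    1.1 ] F [ 0.6 -1.2 -3.2]
delta [-25.4 435.9  -4.8] yaw -0.5
thin_75 0.82 [150. 381.] 304 xy mm [ 669.3 -281.9] yaw 2.4 L 68.0 cost 0.12
thin_75 0.79 [240. 218.] 416 xy mm [416.1 137.4] yaw 0.8 L 113.3 cost 0.099
thin_75 0.57 [184. 384.] 370 xy mm [ 572.4 -294.6] yaw -0.0 L 86.0 cost 0.104
thin_75 0.47 [246. 378.] 94 xy mm [ 424.9 -266.6] yaw 2.2 L 19.7 cost 0.212
4.1
```

View pics/s3.png

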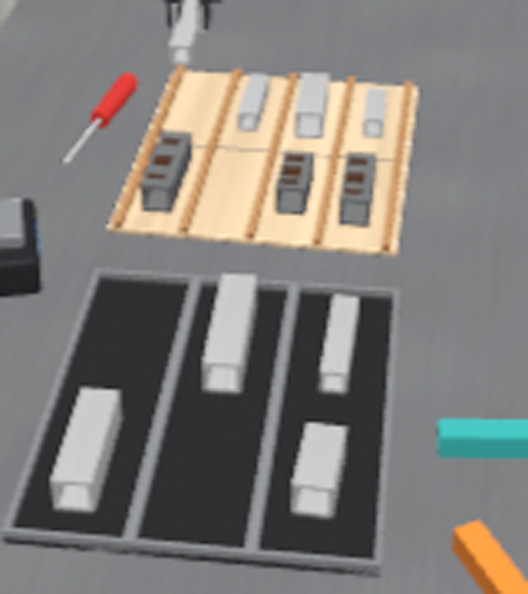

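Emit:
drive_tool(series=[[0,45,10,0,0,0],[-5,92,15,0,0,0],[-8,140,15,0,0,0],[-12,188,15,0,0,0],[-14,236,15,0,0,0]])

```text
t: 4.65
eef_pos: [0.6297, -0.054, 0.12]
tool_rot: [0.512, -0.487, 0.488, -0.512]
wrist_force: [1.3, -0.0, -3.6]
width: 0.0221
```

Emit:
drive_tool(series=[[-2,45,0,0,0,0],[-5,90,0,0,0,0],[-8,135,0,0,0,0],[-10,180,0,0,0,0],[-11,198,0,0,0,0]])

```text
t: 5.15
eef_pos: [0.6171, 0.1477, 0.1178]
tool_rot: [0.514, -0.487, 0.486, -0.512]
wrist_force: [-0.7, -0.7, -3.0]
width: 0.0217
```

```bash
python3 rel.py 618 143 16 2.3
```

```text
t 5.15 pos [617.1 147.7 117.8] psi 3.0 tilt 0.18 w 21.7 q [0.23 0.36 0.   1.22 0.   1.75] F [-0.7 -0.7 -3. ]
delta [   0.9   -4.7 -101.8] yaw -0.7
```

Emit:
drive_tool(series=[[1,-4.5,-35,0,0,-0.7],[1,-4.5,-65,0,0,-0.7],[1,-4.5,-88,0,0,-0.7],[1,-4.5,-101,0,0,-0.7],[1,-4.5,-102,0,0,-0.7]])

```text
t: 5.65
eef_pos: [0.617, 0.1425, 0.0146]
tool_rot: [0.512, -0.491, 0.489, -0.508]
wrist_force: [1.5, -0.1, -2.9]
width: 0.0218
```

Emit:
drive_tool(series=[[0,0,0,0,0,0],[0,0,0,0,0,0],[0,0,0,0,0,0],[0,0,10,0,0,0],[0,0,40,0,0,0]], hand=50)

```text
t: 6.15
eef_pos: [0.6152, 0.142, 0.0529]
tool_rot: [0.513, -0.492, 0.488, -0.507]
wrist_force: [0.1, 1.2, -0.0]
width: 0.05
```

```bash
python3 rel.py 426 -294 100 1
```

```text
t 6.15 pos [615.2 142.   52.9] psi 2.3 tilt 0.62 w 50.0 q [ 0.23  0.39 -0.1   1.1  -0.    1.76] F [ 0.1  1.2 -0. ]
delta [-189.2 -436.    47.1] yaw -1.3
```

Emit:
drive_tool(series=[[0,-10,45,0,0,0],[-22,-50,70,0,0,0],[-42,-95,70,0,0,0],[-62,-140,70,0,0,0],[-82,-185,70,0,0,0]])

```text
t: 6.65
eef_pos: [0.5328, -0.0444, 0.1246]
tool_rot: [0.513, -0.491, 0.488, -0.507]
wrist_force: [0.3, -1.1, 1.1]
width: 0.05
```

Emit:
drive_tool(series=[[-20,-45,0,0,0,0],[-40,-90,0,0,0,0],[-60,-135,0,0,0,-1],[-80,-180,0,0,0,-1],[-100,-225,0,0,0,-1]])

```text
t: 7.15
eef_pos: [0.432, -0.2712, 0.126]
tool_rot: [0.508, -0.495, 0.494, -0.503]
wrist_force: [0.9, -0.2, 0.0]
width: 0.0498
```

```bash
python3 rel.py 426 -294.5 14 1; python3 look.py 4
```

```text
t 7.15 pos [ 432.  -271.2  126. ] psi 1.3 tilt 0.41 w 49.8 q [-0.56  0.12 -0.28  1.18 -0.01  0.99] F [ 0.9 -0.2  0. ]
delta [  -6.   -23.3 -112. ] yaw -0.3
worn_75 0.79 [211. 321.] 433 xy mm [ 497.3 -121.8] yaw 0.2 L 75.3 cost 0.072
worn_75 0.77 [241. 320.] 534 xy mm [ 426.7 -121.1] yaw 1.4 L 93.8 cost 0.056
worn_75 0.75 [160. 323.] 647 xy mm [ 640.9 -122.3] yaw 1.2 L 110.9 cost 0.09
worn_75 0.37 [168. 223.] 556 xy mm [618.  139.3] yaw -1.6 L 127.2 cost 0.382
new_75 0.75 [202. 221.] 726 xy mm [520.5 142.2] yaw 3.3 L 130.5 cost 0.069
new_75 0.72 [240. 156.] 456 xy mm [413.6 308.8] yaw -3.0 L 77.2 cost 0.081
new_75 0.61 [166. 154.] 650 xy mm [615.3 316.4] yaw 1.5 L 114.0 cost 0.102
new_75 0.58 [214. 378.] 370 xy mm [ 500.  -271.6] yaw 2.5 L 58.1 cost 0.09
thin_75 0.86 [169. 220.] 538 xy mm [618.2 141.3] yaw 2.8 L 134.1 cost 0.092
thin_75 0.72 [186. 389.] 385 xy mm [ 572.4 -295.8] yaw 0.2 L 94.1 cost 0.119
thin_75 0.7 [245. 383.] 188 xy mm [ 426.2 -281.3] yaw 2.6 L 47.2 cost 0.173
thin_75 0.7 [241. 219.] 450 xy mm [417.8 136.9] yaw 1.2 L 118.4 cost 0.119
7.35
```

View pics/t4.png

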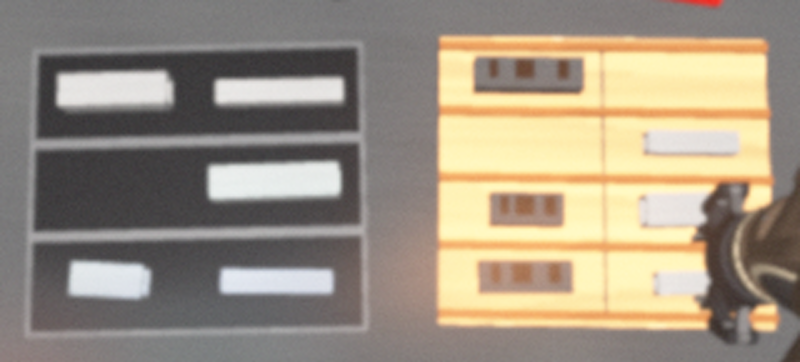

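Emit:
drive_tool(series=[[-6,-23,-25,0,0,0],[-6,-23,-60,0,0,0],[-6,-23,-90,0,0,0],[-6,-23,-111,0,0,0],[-6,-23,-111,0,0,0]])

```text
t: 7.85
eef_pos: [0.4265, -0.2916, 0.0129]
tool_rot: [0.508, -0.496, 0.493, -0.503]
wrist_force: [-0.6, -0.1, 0.4]
width: 0.0504
```

Emit:
drive_tool(series=[[0,0,0,0,0,0],[0,0,0,0,0,0],[0,0,0,0,0,0],[0,0,0,0,0,0],[0,0,0,0,0,0]], hand=5)

```text
t: 8.35
eef_pos: [0.4274, -0.2912, 0.0141]
tool_rot: [0.508, -0.496, 0.493, -0.504]
wrist_force: [0.4, 4.7, 7.2]
width: 0.0222
```

Emit:
drive_tool(series=[[0,0,0,0,0,0],[0,0,10,0,0,0],[0,0,40,0,0,0],[0,0,80,0,0,0],[0,0,105,0,0,0]])

```text
t: 8.85
eef_pos: [0.4278, -0.2918, 0.1221]
tool_rot: [0.508, -0.495, 0.494, -0.504]
wrist_force: [-0.1, 0.2, -1.2]
width: 0.0213
```

```bash
python3 rel.py 511.5 311 120 2.3
```

```text
t 8.85 pos [ 427.8 -291.8  122.1] psi 1.3 tilt 0.31 w 21.3 q [-0.6   0.14 -0.27  1.17 -0.    0.95] F [-0.1  0.2 -1.2]
delta [ 83.7 602.8  -2.1] yaw 1.0
```

Emit:
drive_tool(series=[[8,45,3,0,0,0],[16,92,3,0,0,0],[24,140,3,0,0,0],[32,188,3,0,0,0],[40,236,3,0,0,0]])

```text
t: 9.35
eef_pos: [0.4677, -0.0542, 0.1258]
tool_rot: [0.507, -0.495, 0.494, -0.504]
wrist_force: [1.3, -0.1, -2.1]
width: 0.0219
```

Emit:
drive_tool(series=[[6,48,0,0,0,0],[12,96,0,0,0,0],[18,144,0,0,0,0],[24,192,0,0,0,0],[30,240,0,0,0,1]])

```text
t: 9.85
eef_pos: [0.4977, 0.1876, 0.1265]
tool_rot: [0.511, -0.49, 0.49, -0.508]
wrist_force: [0.2, -1.2, -1.8]
width: 0.0218
```

```bash
python3 rel.py 511.5 311 15 2.3; python3 look.py 5 thin_75
```

```text
t 9.85 pos [497.7 187.6 126.5] psi 2.3 tilt 0.26 w 21.8 q [ 0.36  0.16 -0.23  1.19 -0.    1.89] F [ 0.2 -1.2 -1.8]
delta [  13.8  123.4 -111.5] yaw 0.0
thin_75 0.81 [240. 220.] 375 xy mm [416.7 128.8] yaw 1.2 L 102.2 cost 0.116
thin_75 0.8 [169. 222.] 575 xy mm [617.6 142.1] yaw 1.6 L 135.3 cost 0.108
thin_75 0.74 [188. 387.] 412 xy mm [ 572.3 -295.6] yaw -0.3 L 94.3 cost 0.075
thin_75 0.56 [207. 208.] 130 xy mm [513.2 177.1] yaw 6.0 L 28.1 cost 0.195
9.95
```

View pics/t5.png

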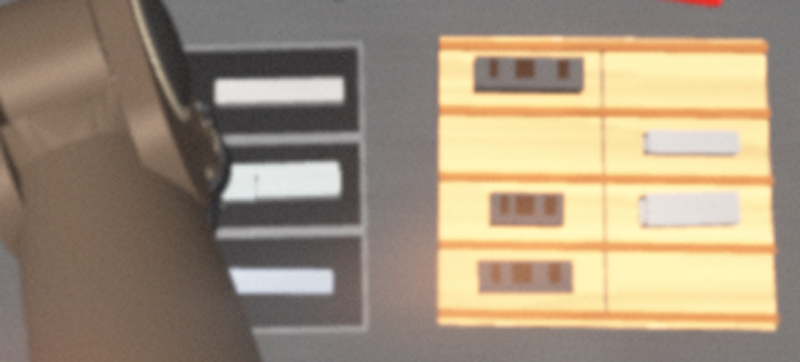

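Emit:
drive_tool(series=[[5,45,0,0,0,0],[10,90,0,0,0,0],[14,123,-30,0,0,0],[14,123,-65,0,0,0],[14,123,-90,0,0,0]])

```text
t: 10.45
eef_pos: [0.5116, 0.3141, 0.0341]
tool_rot: [0.514, -0.488, 0.488, -0.51]
wrist_force: [-0.9, -0.0, -2.2]
width: 0.0217
```

```bash
python3 rel.py 511.5 311 15 2.3
```

```text
t 10.45 pos [511.6 314.1  34.1] psi 2.7 tilt 0.3 w 21.7 q [ 0.55  0.34 -0.21  1.03 -0.    2.07] F [-0.9 -0.  -2.2]
delta [ -0.1  -3.1 -19.1] yaw -0.4
```

Emit:
drive_tool(series=[[0,-3,-12,0,0,0],[0,-3,-19,0,0,0],[0,-3,-19.5,0,0,0]])

```text
t: 10.75
eef_pos: [0.512, 0.3106, 0.0152]
tool_rot: [0.513, -0.489, 0.488, -0.51]
wrist_force: [0.6, -0.4, -0.4]
width: 0.0218
```

Emit:
drive_tool(series=[[0,0,0,0,0,0],[0,0,0,0,0,0],[0,0,0,0,0,0],[0,0,20,0,0,0],[0,0,60,0,0,0]], hand=56)

```text
t: 11.25
eef_pos: [0.5102, 0.3095, 0.0732]
tool_rot: [0.515, -0.489, 0.487, -0.508]
wrist_force: [0.8, 0.3, -0.5]
width: 0.056
```

```bash
python3 rel.py 500 -293 125 1.5
```

```text
t 11.25 pos [510.2 309.5  73.2] psi 2.7 tilt 0.59 w 56.0 q [ 0.55  0.31 -0.16  1.11 -0.    2.07] F [ 0.8  0.3 -0.5]
delta [ -10.2 -602.5   51.8] yaw -1.2
```

```bash
python3 look.py 6
```

```text
worn_75 0.87 [162. 324.] 706 xy mm [ 641.5 -123.9] yaw 0.4 L 114.3 cost 0.054
worn_75 0.7 [240. 319.] 533 xy mm [ 426.7 -121.8] yaw 1.4 L 93.3 cost 0.071
worn_75 0.59 [214. 321.] 426 xy mm [ 497.2 -121.4] yaw 0.7 L 74.5 cost 0.08
new_75 0.96 [215. 385.] 622 xy mm [ 500.9 -290.7] yaw 4.4 L 97.3 cost 0.084
new_75 0.96 [165. 160.] 526 xy mm [616.1 304.5] yaw 1.5 L 87.8 cost 0.273
new_75 0.64 [240. 156.] 339 xy mm [413.5 302.6] yaw -2.1 L 59.3 cost 0.142
new_75 0.64 [201. 220.] 682 xy mm [520.2 140.7] yaw 4.2 L 132.9 cost 0.128
thin_75 0.75 [168. 223.] 544 xy mm [618.7 140.7] yaw 2.6 L 132.8 cost 0.093
thin_75 0.64 [239. 220.] 441 xy mm [416.5 136.6] yaw -0.6 L 114.8 cost 0.086
thin_75 0.62 [185. 386.] 338 xy mm [ 571.1 -295.4] yaw 1.8 L 89.7 cost 0.2
thin_75 0.6 [200. 222.] 752 xy mm [520.4 141.5] yaw 4.9 L 136.0 cost 0.287
11.45
```

Emit:
drive_tool(series=[[0,-40,30,0,0,0],[0,-88,50,0,0,0],[0,-136,50,0,0,0],[0,-184,50,0,0,0],[0,-232,50,0,0,0]])

```text
t: 11.95
eef_pos: [0.5123, 0.0774, 0.1261]
tool_rot: [0.512, -0.488, 0.488, -0.511]
wrist_force: [0.5, 0.6, -0.8]
width: 0.056
```

Emit:
drive_tool(series=[[0,-48,0,0,0,0],[0,-96,0,0,0,0],[0,-144,0,0,0,0],[0,-192,0,0,0,0],[0,-240,0,0,0,0]])

```text
t: 12.45
eef_pos: [0.5113, -0.1644, 0.1252]
tool_rot: [0.512, -0.489, 0.488, -0.511]
wrist_force: [1.4, 0.3, 0.9]
width: 0.056
```

```bash
python3 rel.py 500 -293 18 1.5
```

```text
t 12.45 pos [ 511.3 -164.4  125.2] psi 2.7 tilt 0.16 w 56.0 q [-0.31  0.17 -0.22  1.18 -0.    1.21] F [1.4 0.3 0.9]
delta [ -11.3 -128.6 -107.2] yaw -1.2
```

Emit:
drive_tool(series=[[-4,-46,0,0,0,0],[-8,-92,0,0,0,0],[-11,-127,-20,0,0,0],[-11,-127,-55,0,0,0],[-11,-127,-75,0,0,0]])

```text
t: 12.95
eef_pos: [0.4984, -0.292, 0.0466]
tool_rot: [0.512, -0.491, 0.487, -0.51]
wrist_force: [0.2, -0.1, -0.7]
width: 0.0559
```

```bash
python3 rel.py 500.5 -291 16 3
```

```text
t 12.95 pos [ 498.4 -292.    46.6] psi 2.5 tilt 0.36 w 55.9 q [-0.53  0.29 -0.25  1.04 -0.    1.  ] F [ 0.2 -0.1 -0.7]
delta [  2.1   1.  -30.6] yaw 0.5
```

Emit:
drive_tool(series=[[2,1,-15,0,0,0],[2,1,-28,0,0,0],[2,1,-31,0,0,0],[2,1,-31,0,0,0]])

```text
t: 13.35
eef_pos: [0.5001, -0.2907, 0.0151]
tool_rot: [0.512, -0.491, 0.487, -0.51]
wrist_force: [0.2, 0.2, 0.2]
width: 0.0559
```

Emit:
drive_tool(series=[[0,0,0,0,0,0],[0,0,0,0,0,0],[0,0,0,0,0,0],[0,0,0,0,0,0],[0,0,0,0,0,0]], hand=15)

```text
t: 13.85
eef_pos: [0.5008, -0.291, 0.0165]
tool_rot: [0.512, -0.49, 0.487, -0.51]
wrist_force: [-0.6, 0.0, 6.5]
width: 0.0329
```

Emit:
drive_tool(series=[[0,0,0,0,0,0],[0,0,8,0,0,0],[0,0,25,0,0,0],[0,0,50,0,0,0],[0,0,60,0,0,0]])

```text
t: 14.35
eef_pos: [0.5017, -0.2915, 0.0788]
tool_rot: [0.512, -0.489, 0.488, -0.51]
wrist_force: [0.3, 0.1, -2.0]
width: 0.0325
```

```bash
python3 rel.py 429.2 -292 75 1; python3 look.py 7 worn_75 new_75
```

```text
t 14.35 pos [ 501.7 -291.5   78.8] psi 2.6 tilt 0.16 w 32.5 q [-0.53  0.27 -0.2   1.1  -0.    1.  ] F [ 0.3  0.1 -2. ]
delta [-72.5  -0.5  -3.8] yaw -1.6
worn_75 0.88 [240. 318.] 519 xy mm [ 427.1 -121.1] yaw 2.3 L 93.4 cost 0.072
worn_75 0.87 [214. 319.] 405 xy mm [ 497.1 -121.6] yaw -0.3 L 71.4 cost 0.107
worn_75 0.7 [160. 326.] 676 xy mm [ 641.1 -122.7] yaw 0.7 L 111.5 cost 0.068
worn_75 0.57 [111. 260.] 1226 xy mm [779.6  44.6] yaw 0.5 L 117.6 cost 0.434
worn_75 0.52 [241. 155.] 451 xy mm [413.8 310.5] yaw 0.4 L 75.4 cost 0.088
worn_75 0.28 [166. 157.] 682 xy mm [614.7 316.8] yaw 2.0 L 113.7 cost 0.062
new_75 0.94 [242. 156.] 469 xy mm [413.3 311.2] yaw -1.1 L 76.3 cost 0.112
new_75 0.91 [167. 159.] 682 xy mm [614.6 316.5] yaw 1.5 L 114.4 cost 0.073
new_75 0.68 [210. 382.] 329 xy mm [ 509.9 -284.8] yaw 1.3 L 48.0 cost 0.087
new_75 0.65 [199. 221.] 680 xy mm [520.5 141. ] yaw 1.4 L 126.8 cost 0.094
14.5
```

Emit:
drive_tool(series=[[-30,0,5,0,0,-1],[-60,0,0,0,0,-1.7],[-72.5,0,-15,0,0,-1.7],[-72.5,0,-40,0,0,-1.7],[-72.5,0,-50,0,0,-1.7]])

```text
t: 15.0
eef_pos: [0.4264, -0.2901, 0.0238]
tool_rot: [0.505, -0.499, 0.494, -0.502]
wrist_force: [0.6, 0.5, -3.1]
width: 0.0322
```

```bash
python3 rel.py 429 -291.3 16.5 0.9
```

```text
t 15.0 pos [ 426.4 -290.1   23.8] psi 0.8 tilt 0.47 w 32.2 q [-0.6   0.2  -0.42  0.96 -0.    0.96] F [ 0.6  0.5 -3.1]
delta [ 2.6 -1.2 -7.3] yaw 0.1
```

Emit:
drive_tool(series=[[2.6,-1.2,-4,0,0,0],[2.6,-1.2,-7.5,0,0,0],[2.6,-1.2,-8,0,0,0],[2.6,-1.2,-8,0,0,0]])

```text
t: 15.4
eef_pos: [0.4297, -0.2914, 0.0165]
tool_rot: [0.505, -0.499, 0.494, -0.503]
wrist_force: [-2.5, 0.8, 2.5]
width: 0.0323
```

Emit:
drive_tool(series=[[0,0,0,0,0,0],[0,0,0,0,0,0],[0,0,0,0,0,0],[0,0,30,0,0,0],[0,0,80,0,0,0]], hand=56)

```text
t: 15.9
eef_pos: [0.4277, -0.2901, 0.0943]
tool_rot: [0.505, -0.501, 0.492, -0.502]
wrist_force: [1.1, -0.2, 0.1]
width: 0.0556
```

Emit:
drive_tool(series=[[0,40,40,0,0,0],[0,88,40,0,0,0],[0,136,40,0,0,0],[0,184,40,0,0,0],[0,232,40,0,0,0]])

```text
t: 16.4
eef_pos: [0.4276, -0.0564, 0.1348]
tool_rot: [0.505, -0.501, 0.492, -0.502]
wrist_force: [0.7, 0.5, -1.2]
width: 0.0557
```

```bash
python3 rel.py 413.5 310 125 -1; python3 look.py 8
```

```text
t 16.4 pos [427.6 -56.4 134.8] psi 0.8 tilt 0.74 w 55.7 q [-0.13 -0.02 -0.41  1.2   0.    1.42] F [ 0.7  0.5 -1.2]
delta [-14.1 366.4  -9.8] yaw -1.8
worn_75 0.79 [159. 324.] 700 xy mm [ 641.5 -123.8] yaw 0.4 L 113.6 cost 0.056
new_75 0.95 [201. 222.] 752 xy mm [520.6 140.9] yaw 2.6 L 131.6 cost 0.079
new_75 0.89 [243. 389.] 455 xy mm [ 430.4 -302.8] yaw 1.8 L 70.7 cost 0.085
new_75 0.68 [166. 155.] 668 xy mm [614.3 316.6] yaw 2.2 L 114.0 cost 0.08
thin_75 0.83 [206. 158.] 329 xy mm [514.6 306.8] yaw 5.8 L 73.9 cost 0.098
thin_75 0.83 [242. 217.] 394 xy mm [416.9 136.1] yaw 1.2 L 114.4 cost 0.115
thin_75 0.75 [186. 390.] 285 xy mm [ 572.2 -310.5] yaw 1.0 L 63.1 cost 0.1
thin_75 0.58 [169. 223.] 547 xy mm [619. 142.] yaw 2.4 L 132.4 cost 0.091
16.6
```

View pics/t8.png

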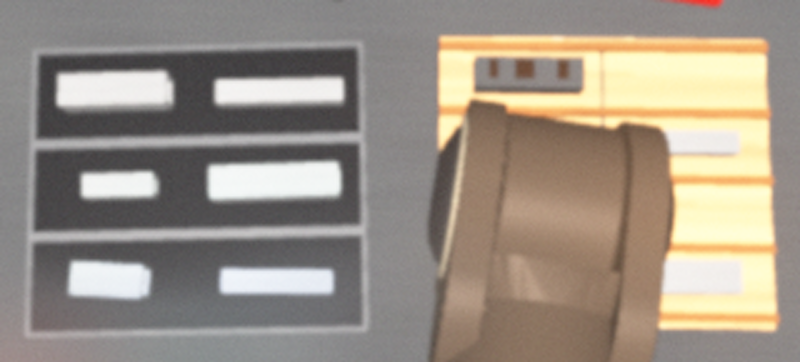

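Emit:
drive_tool(series=[[-2,48,0,0,0,0],[-4,96,0,0,0,0],[-6,144,0,0,0,0],[-8,192,0,0,0,-1],[-10,240,0,0,0,-3]])

```text
t: 17.1
eef_pos: [0.4187, 0.1834, 0.1347]
tool_rot: [-0.492, 0.514, -0.505, 0.489]
wrist_force: [0.5, -0.7, 0.4]
width: 0.0558
```

Emit:
drive_tool(series=[[-2,45,0,0,0,0],[-3,90,0,0,0,0],[-4,126,-20,0,0,0],[-4,126,-50,0,0,0],[-4,126,-80,0,0,0]])

```text
t: 17.6
eef_pos: [0.4161, 0.3097, 0.0538]
tool_rot: [-0.491, 0.514, -0.506, 0.489]
wrist_force: [0.3, 0.1, -0.8]
width: 0.0564
```

```bash
python3 rel.py 413.5 310 16 -2
```

```text
t 17.6 pos [416.1 309.7  53.8] psi -2.2 tilt 0.67 w 56.4 q [ 0.63  0.18 -0.37  1.02  0.01  2.24] F [ 0.3  0.1 -0.8]
delta [ -2.6   0.3 -37.8] yaw 0.2
```

```bash
cat >> rel.py <<'E'
    a0=np.radians(psi+((p-psi+90)%180-90)); z=np.array([np.cos(a0),np.sin(a0),0]);y=np.array([0,0,-1.]);T=np.c_[np.cross(y,z),y,z]
    print("  rotvec",np.degrees(R.from_matrix(T@M.T).as_rotvec()).round(2))
E
python3 rel.py 413.5 310 16 -2
```

```text
t 17.6 pos [416.1 309.7  53.8] psi -2.2 tilt 0.67 w 56.4 q [ 0.63  0.18 -0.37  1.02  0.01  2.24] F [ 0.3  0.1 -0.8]
delta [ -2.6   0.3 -37.8] yaw 0.2
  rotvec [-0.37 -0.55  0.22]
```

Emit:
drive_tool(series=[[-2.6,0.3,-15,-0.4,-0.5,0.2],[-2.6,0.3,-30,-0.4,-0.5,0.2],[-2.6,0.3,-38,-0.4,-0.5,0.2],[-2.6,0.3,-38,-0.4,-0.5,0.2]])

```text
t: 18.0
eef_pos: [0.4139, 0.3086, 0.0147]
tool_rot: [-0.492, 0.509, -0.509, 0.489]
wrist_force: [0.4, 0.3, -0.0]
width: 0.0562
```

Emit:
drive_tool(series=[[0,0,0,0,0,0],[0,0,0,0,0,0],[0,0,0,0,0,0],[0,0,0,0,0,0],[0,0,0,0,0,0]], hand=15)

```text
t: 18.5
eef_pos: [0.4146, 0.3088, 0.0157]
tool_rot: [0.491, -0.509, 0.51, -0.49]
wrist_force: [0.7, -1.9, 5.8]
width: 0.0322
```

Emit:
drive_tool(series=[[0,0,0,0,0,0],[0,0,8,0,0,0],[0,0,35,0,0,0],[0,0,75,0,0,0],[0,0,105,0,0,0]])

```text
t: 19.0
eef_pos: [0.4145, 0.3089, 0.1227]
tool_rot: [0.491, -0.509, 0.509, -0.49]
wrist_force: [1.2, 0.1, -1.5]
width: 0.0323
```

```bash
python3 rel.py 499.4 -292 120 0.9;python3 look.py 9
```

```text
t 19.0 pos [414.5 308.9 122.7] psi -2.1 tilt 0.06 w 32.3 q [ 0.64  0.13 -0.27  1.17 -0.    2.25] F [ 1.2  0.1 -1.5]
delta [  84.9 -600.9   -2.7] yaw 3.0
  rotvec [ 0.06 -0.02  3.03]
worn_75 0.83 [160. 322.] 713 xy mm [ 641.5 -123.7] yaw 0.4 L 114.3 cost 0.057
worn_75 0.76 [240. 318.] 536 xy mm [ 426.6 -120.6] yaw 1.3 L 93.2 cost 0.075
worn_75 0.69 [170. 221.] 512 xy mm [617.5 138.9] yaw -3.3 L 126.2 cost 0.476
worn_75 0.57 [212. 320.] 416 xy mm [ 497.  -121.4] yaw 0.7 L 74.2 cost 0.101
worn_75 0.3 [168. 157.] 716 xy mm [614.4 315.2] yaw 1.6 L 117.1 cost 0.062
worn_75 0.16 [239. 152.] 241 xy mm [420.7 318.5] yaw 0.2 L 33.8 cost 0.118
new_75 0.85 [164. 153.] 716 xy mm [614.4 316.7] yaw 1.9 L 115.1 cost 0.067
new_75 0.67 [200. 221.] 734 xy mm [520.6 141.7] yaw 3.1 L 131.6 cost 0.078
new_75 0.52 [238. 152.] 250 xy mm [419.  318.1] yaw -2.3 L 35.6 cost 0.135
new_75 0.4 [168. 223.] 487 xy mm [618.  139.2] yaw -2.7 L 127.7 cost 0.582
thin_75 0.75 [204. 158.] 340 xy mm [512.7 307.2] yaw 2.6 L 73.4 cost 0.125
thin_75 0.75 [169. 222.] 524 xy mm [618.3 141.8] yaw 2.7 L 133.5 cost 0.104
thin_75 0.7 [243. 220.] 413 xy mm [416.4 136.6] yaw 1.7 L 114.6 cost 0.102
thin_75 0.59 [189. 385.] 392 xy mm [ 572.4 -295.1] yaw -0.0 L 93.5 cost 0.103
19.2
```

Emit:
drive_tool(series=[[6,-46,0,0,0,1],[13,-94,0,0,0,2],[20,-142,0,0,0,3],[27,-190,0,0,0,3],[34,-238,0,0,0,3]])

```text
t: 19.7
eef_pos: [0.4475, 0.0692, 0.1194]
tool_rot: [0.505, -0.496, 0.496, -0.503]
wrist_force: [1.3, 0.5, -2.0]
width: 0.0322
```

Emit:
drive_tool(series=[[7,-48,0,0,0,0],[14,-96,0,0,0,0],[21,-144,0,0,0,0],[28,-192,0,0,0,0],[35,-240,0,0,0,0]])

```text
t: 20.2
eef_pos: [0.4812, -0.1724, 0.1175]
tool_rot: [0.505, -0.498, 0.495, -0.503]
wrist_force: [0.6, 0.2, -1.8]
width: 0.0328
```

```bash
python3 rel.py 499.4 -292.5 50 0.9
```

```text
t 20.2 pos [ 481.2 -172.4  117.5] psi 0.9 tilt 0.3 w 32.8 q [-0.34  0.13 -0.29  1.16 -0.    1.21] F [ 0.6  0.2 -1.8]
delta [  18.2 -120.1  -67.5] yaw 0.0
  rotvec [-0.02 -0.3   0.01]
```

Emit:
drive_tool(series=[[6,-45,0,0,-0.3,0],[12,-88,0,0,-0.3,0],[18,-120,-10,0,-0.3,0],[18,-120,-40,0,-0.3,0],[18,-120,-67,0,-0.3,0]])

```text
t: 20.7
eef_pos: [0.4981, -0.2931, 0.0475]
tool_rot: [0.503, -0.498, 0.496, -0.503]
wrist_force: [0.4, -0.6, -2.2]
width: 0.0321
```

```bash
python3 rel.py 499.4 -292.5 16 0.9
```

```text
t 20.7 pos [ 498.1 -293.1   47.5] psi 0.8 tilt 0.17 w 32.1 q [-0.53  0.29 -0.25  1.04  0.    1.03] F [ 0.4 -0.6 -2.2]
delta [  1.3   0.6 -31.5] yaw 0.1
  rotvec [-0.12 -0.13  0.13]
```

Emit:
drive_tool(series=[[1.3,0.6,-15,0,0,0],[1.3,0.6,-26,0,0,0],[1.3,0.6,-31.5,0,0,0],[1.3,0.6,-31.5,0,0,0]])

```text
t: 21.1
eef_pos: [0.4988, -0.292, 0.0161]
tool_rot: [0.504, -0.498, 0.495, -0.503]
wrist_force: [0.6, 0.4, -0.9]
width: 0.0323
```

Emit:
drive_tool(series=[[0,0,0,0,0,0],[0,0,0,0,0,0],[0,0,0,0,0,0],[0,0,30,0,0,0],[0,0,80,0,0,0]], hand=50)

```text
t: 21.6
eef_pos: [0.4967, -0.2907, 0.0935]
tool_rot: [0.504, -0.5, 0.493, -0.503]
wrist_force: [1.1, -0.8, -0.6]
width: 0.0498
```

```bash
python3 rel.py 572.3 -295.5 60 0.5;python3 look.py 10
```

```text
t 21.6 pos [ 496.7 -290.7   93.5] psi 0.8 tilt 0.64 w 49.8 q [-0.53  0.26 -0.18  1.14  0.    1.03] F [ 1.1 -0.8 -0.6]
delta [ 75.6  -4.8 -33.5] yaw -0.3
  rotvec [-0.36 -0.54 -0.29]
worn_75 0.74 [212. 319.] 438 xy mm [ 497.4 -121.7] yaw 0.1 L 75.0 cost 0.068
worn_75 0.71 [240. 317.] 509 xy mm [ 426.1 -120.4] yaw -0.0 L 91.4 cost 0.09
worn_75 0.6 [159. 322.] 710 xy mm [ 641.7 -123.5] yaw 0.6 L 113.9 cost 0.064
new_75 0.94 [200. 221.] 769 xy mm [520.5 140.9] yaw 2.5 L 133.5 cost 0.065
new_75 0.89 [168. 157.] 641 xy mm [614.1 315. ] yaw 2.4 L 111.0 cost 0.083
new_75 0.58 [243. 385.] 511 xy mm [ 431.1 -289.4] yaw -0.1 L 90.5 cost 0.109
thin_75 0.69 [208. 155.] 312 xy mm [514.5 308. ] yaw 1.9 L 72.1 cost 0.127
thin_75 0.69 [169. 225.] 497 xy mm [618.5 140.9] yaw 2.8 L 133.4 cost 0.138
thin_75 0.67 [108. 189.] 686 xy mm [783.6 245.5] yaw -67.0 L 113.2 cost 0.475
thin_75 0.6 [240. 216.] 444 xy mm [416.6 138.3] yaw 1.4 L 116.5 cost 0.119
21.8
```

View pics/t10.png

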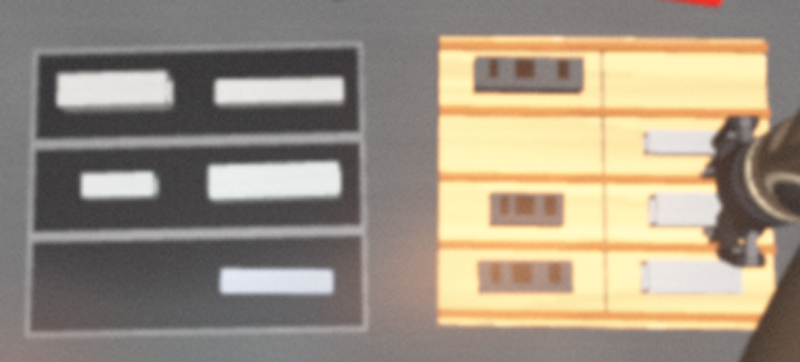

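Emit:
drive_tool(series=[[38,-2,5,-0.3,-0.5,0],[75.5,-5,5,-0.3,-0.5,0],[75.5,-5,-30,-0.3,-0.5,0],[75.5,-5,-55,-0.3,-0.5,0],[75.5,-5,-72,-0.3,-0.5,0]])

```text
t: 22.3
eef_pos: [0.5738, -0.2965, 0.0214]
tool_rot: [-0.503, 0.495, -0.498, 0.504]
wrist_force: [-0.7, 1.3, 0.3]
width: 0.0502
```

```bash
python3 rel.py 572.3 -295.5 15 0.5
```

```text
t 22.3 pos [ 573.8 -296.5   21.4] psi 0.8 tilt 0.26 w 50.2 q [-0.48  0.42 -0.12  1.03 -0.    1.08] F [-0.7  1.3  0.3]
delta [-1.5  1.  -6.4] yaw -0.3
  rotvec [ 0.12  0.23 -0.31]
```

Emit:
drive_tool(series=[[-1.5,1,-4,0,0,0],[-1.5,1,-7,0,0,0],[-1.5,1,-7,0,0,0]])

```text
t: 22.6
eef_pos: [0.572, -0.2953, 0.0141]
tool_rot: [-0.503, 0.495, -0.498, 0.504]
wrist_force: [-0.6, 0.6, -0.4]
width: 0.0497
```

Emit:
drive_tool(series=[[0,0,0,0,0,0],[0,0,0,0,0,0],[0,0,0,0,0,0],[0,0,0,0,0,0],[0,0,0,0,0,0]], hand=5)

```text
t: 23.1
eef_pos: [0.5727, -0.2958, 0.0157]
tool_rot: [-0.503, 0.494, -0.499, 0.504]
wrist_force: [-1.2, 0.3, 6.0]
width: 0.0214
```

Emit:
drive_tool(series=[[0,0,0,0,0,0],[0,0,10,0,0,0],[0,0,35,0,0,0],[0,0,75,0,0,0],[0,0,105,0,0,0]])

```text
t: 23.6
eef_pos: [0.5728, -0.2958, 0.1229]
tool_rot: [-0.503, 0.494, -0.499, 0.504]
wrist_force: [0.2, 0.1, -1.8]
width: 0.022
```

```bash
python3 rel.py 411.6 308 120 2.3
```

```text
t 23.6 pos [ 572.8 -295.8  122.9] psi 0.8 tilt 0.39 w 22.0 q [-0.48  0.36  0.03  1.23 -0.    1.08] F [ 0.2  0.1 -1.8]
delta [-161.2  603.8   -2.9] yaw 1.5
  rotvec [0.19 0.35 1.49]
```

Emit:
drive_tool(series=[[-12,45,0,0,0,0],[-24,90,0,0,0,0],[-36,136,0,0,0,0],[-48,182,0,0,0,0],[-60,228,0,0.2,0.4,1.5]])

```text
t: 24.1
eef_pos: [0.5118, -0.0662, 0.1234]
tool_rot: [0.51, -0.49, 0.49, -0.51]
wrist_force: [1.6, 0.2, -1.8]
width: 0.0214
```

Emit:
drive_tool(series=[[-12,45,0,0,0,0],[-24,90,0,0,0,0],[-36,136,0,0,0,0],[-48,182,0,0,0,0],[-60,228,0,0,0,0]])

```text
t: 24.6
eef_pos: [0.4509, 0.1635, 0.1241]
tool_rot: [-0.51, 0.49, -0.49, 0.51]
wrist_force: [1.0, -0.4, -2.5]
width: 0.0216
```

```bash
python3 rel.py 411.6 308 60 2.3
```

```text
t 24.6 pos [450.9 163.5 124.1] psi 2.3 tilt 0.04 w 21.6 q [ 0.35  0.06 -0.35  1.16  0.    1.88] F [ 1.  -0.4 -2.5]
delta [-39.3 144.5 -64.1] yaw -0.0
  rotvec [-0.04  0.01 -0.  ]
```

Emit:
drive_tool(series=[[-12,45,0,0,0,0],[-24,90,0,0,0,0],[-36,135,0,0,0,0],[-39,144,-30,0,0,0],[-39,144,-65,0,0,0]])

```text
t: 25.1
eef_pos: [0.4123, 0.3107, 0.0602]
tool_rot: [-0.509, 0.489, -0.489, 0.513]
wrist_force: [1.2, 0.1, -2.7]
width: 0.0217
```

```bash
python3 rel.py 412 308 15 2.3
```

```text
t 25.1 pos [412.3 310.7  60.2] psi 2.5 tilt 0.29 w 21.7 q [ 0.65  0.16 -0.38  1.03  0.    2.17] F [ 1.2  0.1 -2.7]
delta [ -0.3  -2.7 -45.2] yaw -0.2
  rotvec [-0.21  0.2  -0.22]
```

Emit:
drive_tool(series=[[0,-2.5,-20,-0.2,0.2,-0.2],[0,-2.5,-36,-0.2,0.2,-0.2],[0,-2.5,-45,-0.2,0.2,-0.2],[0,-2.5,-45,-0.2,0.2,-0.2]])

```text
t: 25.5
eef_pos: [0.4122, 0.3081, 0.016]
tool_rot: [-0.51, 0.49, -0.49, 0.51]
wrist_force: [1.1, 1.1, -1.8]
width: 0.0219
```

Emit:
drive_tool(series=[[0,0,0,0,0,0],[0,0,0,0,0,0],[0,0,0,0,0,0],[0,0,30,0,0,0],[0,0,80,0,0,0]], hand=56)

```text
t: 26.0
eef_pos: [0.4102, 0.3066, 0.094]
tool_rot: [0.512, -0.49, 0.489, -0.508]
wrist_force: [0.4, 0.1, 0.6]
width: 0.056
```

```bash
python3 rel.py 614.4 316.5 120 2;python3 look.py 11
```

```text
t 26.0 pos [410.2 306.6  94. ] psi 2.3 tilt 0.37 w 56.0 q [ 0.64  0.14 -0.32  1.11  0.    2.17] F [0.4 0.1 0.6]
delta [204.2   9.9  26. ] yaw -0.3
  rotvec [ 0.21 -0.31 -0.32]
worn_75 0.82 [160. 322.] 680 xy mm [ 642.1 -122.7] yaw 2.2 L 111.1 cost 0.087
worn_75 0.69 [211. 321.] 431 xy mm [ 497.3 -121.7] yaw 0.7 L 75.5 cost 0.073
worn_75 0.6 [241. 319.] 489 xy mm [ 427.  -119.4] yaw 3.3 L 90.4 cost 0.094
new_75 0.81 [165. 156.] 700 xy mm [615.2 315.8] yaw 2.2 L 113.3 cost 0.075
new_75 0.7 [200. 223.] 695 xy mm [520.1 140.8] yaw 2.3 L 129.4 cost 0.118
new_75 0.67 [241. 385.] 570 xy mm [ 430.8 -291.1] yaw 1.3 L 94.5 cost 0.053
new_75 0.65 [213. 385.] 485 xy mm [ 500.2 -288.8] yaw 1.2 L 77.2 cost 0.075
new_75 0.46 [197. 353.] 12534 xy mm [ 564.3 -201.4] yaw -11.5 L 343.7 cost 0.835
thin_75 0.8 [166. 221.] 532 xy mm [618.7 140.4] yaw 2.7 L 132.4 cost 0.084
thin_75 0.75 [205. 157.] 316 xy mm [513.8 306.6] yaw 2.3 L 73.4 cost 0.103
thin_75 0.68 [241. 320.] 530 xy mm [ 426.7 -122.6] yaw -1.9 L 96.5 cost 0.284
thin_75 0.65 [239. 159.] 243 xy mm [414.7 293.1] yaw -0.1 L 60.7 cost 0.108
thin_75 0.57 [241. 219.] 372 xy mm [416.4 135.6] yaw 0.4 L 111.7 cost 0.174
26.2
```

View pics/t11.png

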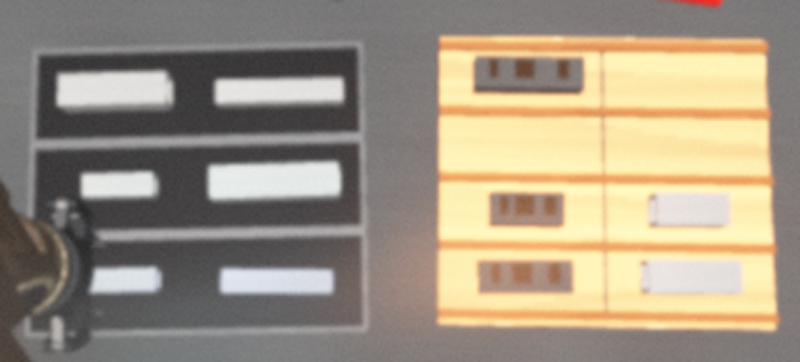

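Emit:
drive_tool(series=[[40,0,26,0.2,-0.3,-0.3],[85,2,30,0.2,-0.3,-0.3],[130,5,30,0.2,-0.3,-0.3],[172,8,20,0.2,-0.3,-0.3],[204.5,10,0,0.2,-0.3,-0.3]])

```text
t: 26.7
eef_pos: [0.6204, 0.3189, 0.0969]
tool_rot: [-0.505, 0.49, -0.492, 0.513]
wrist_force: [0.6, 0.7, 1.1]
width: 0.0561
```

```bash
python3 rel.py 614.6 316.5 16 2
```

```text
t 26.7 pos [620.4 318.9  96.9] psi 2.0 tilt 0.66 w 56.1 q [0.47 0.47 0.13 1.22 0.   2.01] F [0.6 0.7 1.1]
delta [ -5.8  -2.4 -80.9] yaw 0.0
  rotvec [-0.38  0.55  0.02]
```

Emit:
drive_tool(series=[[-6,-2.5,-30,-0.2,0.3,0],[-6,-2.5,-55,-0.2,0.3,0],[-6,-2.5,-72,-0.2,0.3,0],[-6,-2.5,-81,-0.2,0.3,0],[-6,-2.5,-81,-0.2,0.3,0]])

```text
t: 27.2
eef_pos: [0.613, 0.3157, 0.0132]
tool_rot: [-0.508, 0.491, -0.491, 0.509]
wrist_force: [-0.2, 0.1, 0.3]
width: 0.0563
```

Emit:
drive_tool(series=[[0,0,0,0,0,0],[0,0,0,0,0,0],[0,0,0,0,0,0],[0,0,0,0,0,0],[0,0,0,0,0,0]], hand=15)

```text
t: 27.7
eef_pos: [0.6133, 0.3159, 0.0142]
tool_rot: [-0.508, 0.491, -0.491, 0.509]
wrist_force: [-0.6, 0.0, 3.5]
width: 0.0327
```

Emit:
drive_tool(series=[[0,0,0,0,0,0],[0,0,8,0,0,0],[0,0,35,0,0,0],[0,0,75,0,0,0],[0,0,105,0,0,0]])

```text
t: 28.2
eef_pos: [0.6133, 0.3159, 0.1211]
tool_rot: [-0.508, 0.491, -0.491, 0.509]
wrist_force: [-0.2, 1.2, -3.2]
width: 0.0328
```

```bash
python3 rel.py 643.7 -293 120 0.9;python3 look.py 12
```

```text
t 28.2 pos [613.3 315.9 121.1] psi 2.0 tilt 0.15 w 32.8 q [0.48 0.46 0.16 1.27 0.   2.01] F [-0.2  1.2 -3.2]
delta [  30.4 -608.9   -1.1] yaw -1.1
  rotvec [-0.1   0.1  -1.08]
worn_75 0.87 [212. 320.] 438 xy mm [ 497.7 -121.9] yaw 1.3 L 75.3 cost 0.085
worn_75 0.82 [160. 322.] 700 xy mm [ 641.6 -123.7] yaw 0.3 L 113.7 cost 0.055
worn_75 0.71 [242. 321.] 535 xy mm [ 426.7 -120.8] yaw 1.4 L 93.8 cost 0.059
new_75 0.81 [201. 219.] 734 xy mm [521.1 140.3] yaw 3.8 L 133.9 cost 0.079
new_75 0.7 [212. 385.] 464 xy mm [ 500.7 -288.8] yaw 1.7 L 77.0 cost 0.071
new_75 0.68 [241. 385.] 499 xy mm [ 430.  -290.1] yaw 3.0 L 91.1 cost 0.129
new_75 0.56 [157. 158.] 408 xy mm [643.3 315.4] yaw 3.8 L 58.7 cost 0.123
thin_75 0.91 [240. 220.] 410 xy mm [416.7 135.9] yaw 0.7 L 114.9 cost 0.094
thin_75 0.89 [168. 221.] 529 xy mm [618.3 141.3] yaw 2.7 L 133.8 cost 0.087
thin_75 0.58 [239. 169.] 83 xy mm [415.3 274. ] yaw -2.7 L 89.8 cost 1.606
thin_75 0.53 [206. 161.] 183 xy mm [513.6 299.3] yaw 3.8 L 51.0 cost 0.271
28.4
```

Emit:
drive_tool(series=[[0,-45,0,0,0,0],[0,-92,0,0,0,0],[2,-140,0,0,0,0],[4,-188,0,0,0,0],[8,-236,0,0,0,-1]])

```text
t: 28.9
eef_pos: [0.6196, 0.0781, 0.1166]
tool_rot: [0.504, -0.497, 0.495, -0.504]
wrist_force: [1.3, 0.2, -3.1]
width: 0.0325
```

Emit:
drive_tool(series=[[3,-48,0,0,0,0],[6,-96,0,0,0,0],[9,-144,0,0,0,0],[12,-192,0,0,0,0],[15,-240,0,0,0,0]])

```text
t: 29.4
eef_pos: [0.6331, -0.1635, 0.1137]
tool_rot: [0.505, -0.498, 0.494, -0.503]
wrist_force: [0.2, -0.4, -4.9]
width: 0.0326
```

```bash
python3 rel.py 643.8 -294 60 0.9
```

```text
t 29.4 pos [ 633.1 -163.5  113.7] psi 1.0 tilt 0.37 w 32.6 q [-0.25  0.4   0.05  1.23  0.    1.3 ] F [ 0.2 -0.4 -4.9]
delta [  10.7 -130.5  -53.7] yaw -0.1
  rotvec [-0.15 -0.34 -0.09]
```

Emit:
drive_tool(series=[[4,-45,0,-0.1,-0.3,0],[8,-90,0,-0.1,-0.3,0],[11,-130,0,-0.1,-0.3,0],[11,-130,-25,-0.1,-0.3,0],[11,-130,-53,-0.1,-0.3,0]])

```text
t: 29.9
eef_pos: [0.6432, -0.2953, 0.058]
tool_rot: [0.504, -0.497, 0.495, -0.503]
wrist_force: [-0.2, 1.5, -4.6]
width: 0.0325
```

```bash
python3 rel.py 643.8 -294 14.5 0.9
```

```text
t 29.9 pos [ 643.2 -295.3   58. ] psi 0.8 tilt 0.15 w 32.5 q [-0.43  0.52  0.11  1.17  0.    1.13] F [-0.2  1.5 -4.6]
delta [  0.6   1.3 -43.5] yaw 0.1
  rotvec [-0.09 -0.12  0.07]
```

Emit:
drive_tool(series=[[0.6,1.3,-18,0,0,0],[0.6,1.3,-34,0,0,0],[0.6,1.3,-43,0,0,0],[0.6,1.3,-44,0,0,0]])

```text
t: 30.3
eef_pos: [0.6414, -0.2931, 0.0139]
tool_rot: [0.504, -0.499, 0.494, -0.503]
wrist_force: [-9.1, 3.4, 14.8]
width: 0.0325
```

Emit:
drive_tool(series=[[0,0,0,0,0,0],[0,0,0,0,0,0],[0,0,0,0,0,0],[0,0,30,0,0,0],[0,0,80,0,0,0]], hand=56)

```text
t: 30.8
eef_pos: [0.6392, -0.292, 0.09]
tool_rot: [0.505, -0.501, 0.491, -0.502]
wrist_force: [0.4, 0.5, 0.2]
width: 0.056
```

Emit:
drive_tool(series=[[-45,0,60,0,0,0],[-90,0,80,0,0,0],[-135,-30,80,0,0,0],[-180,-65,80,0,0,0],[-225,-100,80,0,0,0]])

```text
t: 31.3
eef_pos: [0.4401, -0.3722, 0.1705]
tool_rot: [0.506, -0.5, 0.492, -0.502]
wrist_force: [0.2, -0.7, 0.3]
width: 0.056
```

Emit:
drive_tool(series=[[-45,-20,10,0,0,0],[-90,-40,10,0,0,0],[-135,-60,10,0,0,0],[-180,-70,10,0,0,0],[-200,-80,10,0,0,0]])

```text
t: 31.8
eef_pos: [0.2369, -0.4526, 0.1806]
tool_rot: [0.505, -0.501, 0.492, -0.501]
wrist_force: [0.1, -0.8, 0.7]
width: 0.0559
```

```bash
python3 rel.py;python3 look.py 13;  python3 - <<'E'
from h import *
cv2.imwrite("pics/s13.png",cv2.resize(snapshot("side")[130:310,160:340][:,:,::-1],None,fx=3.3,fy=3.3,interpolation=cv2.INTER_CUBIC))
E
```

```text
t 31.8 pos [ 236.9 -452.6  180.6] psi 0.7 tilt 0.78 w 55.9 q [-1.08  0.11 -0.17  1.3  -0.01  0.47] F [ 0.1 -0.8  0.7]
worn_75 0.8 [213. 321.] 436 xy mm [ 498.5 -122. ] yaw -0.5 L 76.0 cost 0.099
worn_75 0.79 [240. 318.] 527 xy mm [ 426.4 -121.2] yaw 1.2 L 94.2 cost 0.074
worn_75 0.6 [160. 323.] 752 xy mm [ 641.8 -124.9] yaw 1.1 L 116.7 cost 0.078
new_75 0.89 [162. 384.] 694 xy mm [ 643.4 -292.8] yaw 0.9 L 112.6 cost 0.059
new_75 0.79 [212. 387.] 488 xy mm [ 499.8 -290.1] yaw 1.6 L 74.6 cost 0.067
new_75 0.74 [204. 229.] 796 xy mm [513.8 118. ] yaw 4.0 L 135.1 cost 0.085
thin_75 0.65 [240. 153.] 361 xy mm [413.4 308.9] yaw 2.5 L 93.2 cost 0.089
thin_75 0.63 [204. 158.] 272 xy mm [512.8 306.7] yaw 2.3 L 71.7 cost 0.139
thin_75 0.58 [241. 221.] 365 xy mm [416.7 134.6] yaw 0.7 L 110.9 cost 0.186
32.0
```

View pics/t13.png

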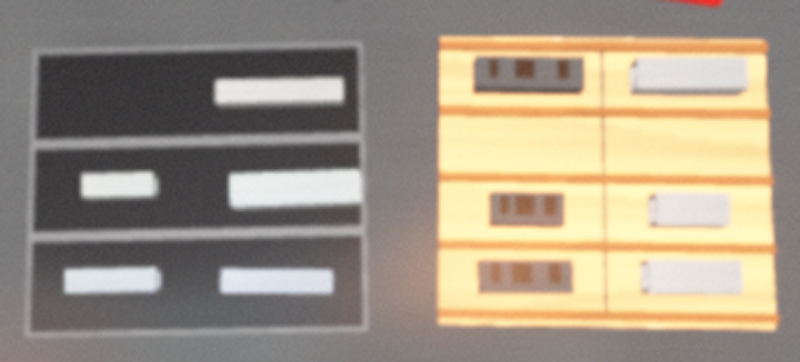

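View pics/s13.png

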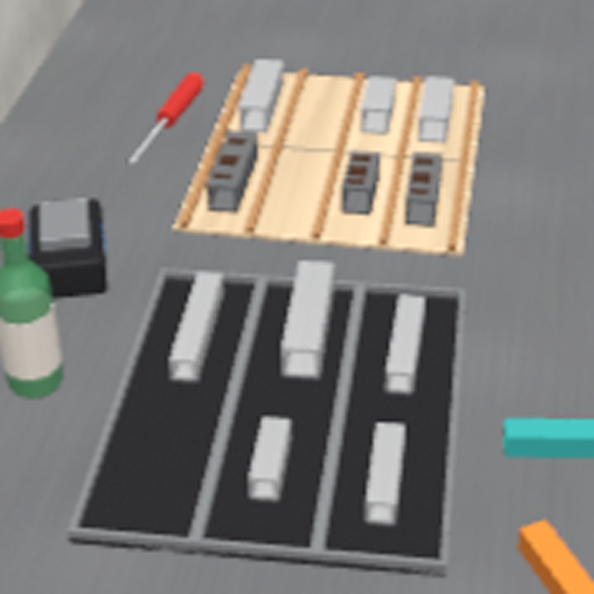

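```bash
python3 rel.py 513.8 118 120 3;python3 look.py 14 new_75; python3 look.py 15 new_75
```

```text
t 32.05 pos [ 240.6 -452.2  180.4] psi 0.9 tilt 0.73 w 56.3 q [-1.08  0.11 -0.16  1.3  -0.01  0.48] F [-0.   0.7 -0.1]
delta [273.2 570.2 -60.4] yaw 2.1
  rotvec [-0.28 -0.68  2.09]
new_75 0.86 [161. 384.] 687 xy mm [ 643.2 -292.5] yaw 1.1 L 112.6 cost 0.067
new_75 0.85 [242. 388.] 569 xy mm [ 430.7 -291.6] yaw 1.5 L 95.4 cost 0.079
new_75 0.64 [206. 230.] 809 xy mm [512.7 119.3] yaw 3.2 L 138.3 cost 0.082
new_75 0.6 [211. 388.] 450 xy mm [ 500.7 -289.8] yaw 1.3 L 73.0 cost 0.082
32.15
new_75 0.94 [211. 385.] 479 xy mm [ 500.  -290.2] yaw 1.5 L 74.3 cost 0.079
new_75 0.77 [203. 230.] 755 xy mm [512.9 119.2] yaw 3.4 L 133.9 cost 0.057
new_75 0.68 [242. 385.] 576 xy mm [ 430.9 -290.9] yaw 1.0 L 94.7 cost 0.052
new_75 0.68 [164. 386.] 752 xy mm [ 642.4 -292.7] yaw 1.0 L 117.6 cost 0.06
32.25
```

Emit:
drive_tool(series=[[28,38,0,0,0,0],[56,76,0,0,0,0],[84,114,0,0,0,0],[112,152,0,0,0,0],[130,190,0,-0.3,-0.7,2]])

```text
t: 32.75
eef_pos: [0.3733, -0.2599, 0.1801]
tool_rot: [-0.514, 0.486, -0.486, 0.514]
wrist_force: [0.8, 0.5, -0.2]
width: 0.0561
```

Emit:
drive_tool(series=[[18,42,0,0,0,0],[36,84,0,0,0,0],[54,128,0,0,0,0],[74,170,0,0,0,0],[94,212,0,0,0,0]])

```text
t: 33.25
eef_pos: [0.4679, -0.0451, 0.1803]
tool_rot: [-0.514, 0.485, -0.486, 0.514]
wrist_force: [0.6, -0.1, -0.3]
width: 0.0559
```

```bash
python3 rel.py 513 119 60 3.3
```

```text
t 33.25 pos [467.9 -45.1 180.3] psi 3.3 tilt 0.07 w 55.9 q [-0.1   0.03 -0.26  1.28 -0.    1.42] F [ 0.6 -0.1 -0.3]
delta [  45.1  164.1 -120.3] yaw 0.0
  rotvec [0.02 0.07 0.04]
```

Emit:
drive_tool(series=[[12,45,-10,0,0,0],[25,88,-25,0,0,0],[37,130,-45,0,0,0],[45,164,-70,0,0,0],[45,164,-105,0,0,0]])

```text
t: 33.75
eef_pos: [0.5149, 0.1239, 0.0755]
tool_rot: [-0.514, 0.483, -0.485, 0.517]
wrist_force: [-0.0, -0.3, 0.5]
width: 0.0559
```

```bash
python3 rel.py 513 119 17 3.3
```

```text
t 33.75 pos [514.9 123.9  75.5] psi 3.6 tilt 0.29 w 55.9 q [ 0.24  0.18 -0.33  1.06  0.    1.74] F [-0.  -0.3  0.5]
delta [ -1.9  -4.9 -58.5] yaw -0.3
  rotvec [-0.1   0.28 -0.33]
```

Emit:
drive_tool(series=[[-2,-5,-20,0,0.2,-0.3],[-2,-5,-42,0,0.2,-0.3],[-2,-5,-55,0,0.2,-0.3],[-2,-5,-58.5,0,0.2,-0.3],[-2,-5,-58.5,0,0.2,-0.3]])

```text
t: 34.25
eef_pos: [0.5129, 0.1192, 0.0169]
tool_rot: [-0.514, 0.485, -0.485, 0.515]
wrist_force: [0.1, 0.4, 0.9]
width: 0.0559
```

Emit:
drive_tool(series=[[0,0,0,0,0,0],[0,0,0,0,0,0],[0,0,0,0,0,0],[0,0,0,0,0,0],[0,0,0,0,0,0]], hand=15)

```text
t: 34.75
eef_pos: [0.5137, 0.1194, 0.0185]
tool_rot: [-0.513, 0.485, -0.485, 0.516]
wrist_force: [-1.4, 0.2, 6.8]
width: 0.0322
```

Emit:
drive_tool(series=[[0,0,0,0,0,0],[0,0,8,0,0,0],[0,0,25,0,0,0],[0,10,30,0,0,0],[0,20,30,0,0,0]])

```text
t: 35.25
eef_pos: [0.5146, 0.1402, 0.0495]
tool_rot: [-0.512, 0.485, -0.486, 0.516]
wrist_force: [0.3, 0.3, -3.6]
width: 0.0323
```

```bash
python3 rel.py 516 141 17 3
```

```text
t 35.25 pos [514.6 140.2  49.5] psi 3.3 tilt 0.35 w 32.3 q [ 0.27  0.2  -0.36  1.01  0.    1.78] F [ 0.3  0.3 -3.6]
delta [  1.4   0.8 -32.5] yaw -0.3
  rotvec [-0.18  0.3  -0.3 ]
```

Emit:
drive_tool(series=[[1.4,1,-15,0,0,0],[1.4,1,-26,0,0,0],[1.4,1,-31,0,0,0],[1.4,1,-32,0,0,0]])

```text
t: 35.65
eef_pos: [0.5149, 0.1417, 0.0185]
tool_rot: [-0.512, 0.485, -0.485, 0.516]
wrist_force: [-8.3, -0.3, 19.7]
width: 0.0322
```

Emit:
drive_tool(series=[[0,0,0,0,0,0],[0,0,0,0,0,0],[0,0,0,0,0,0],[0,0,30,0,0,0],[0,0,80,0,0,0]], hand=56)

```text
t: 36.15
eef_pos: [0.5124, 0.1409, 0.0958]
tool_rot: [0.515, -0.487, 0.484, -0.514]
wrist_force: [1.1, -0.0, 0.5]
width: 0.0559
```

Emit:
drive_tool(series=[[-20,-40,30,0,0,0],[-40,-80,60,0,0,0],[-60,-125,80,0,0,0],[-85,-165,80,0,0,0],[-105,-208,80,0,0,0]])

```text
t: 36.65
eef_pos: [0.4088, -0.0642, 0.1769]
tool_rot: [-0.515, 0.486, -0.484, 0.515]
wrist_force: [0.7, -0.4, -0.4]
width: 0.0561
```

Emit:
drive_tool(series=[[-25,-42,0,0,0,0],[-50,-84,0,0,0,0],[-75,-126,0,0,0,0],[-100,-168,0,0,0,0],[-125,-210,0,0,0,0]])

```text
t: 37.15
eef_pos: [0.2826, -0.2758, 0.1771]
tool_rot: [-0.514, 0.485, -0.485, 0.515]
wrist_force: [1.6, -0.8, 1.6]
width: 0.0559
```

Emit:
drive_tool(series=[[-15,-45,0,0,0,0],[-30,-90,0,0,0,0],[-45,-135,0,0,0,0],[-50,-170,0,0,0,0],[-50,-180,0,0,0,0]])

```text
t: 37.65
eef_pos: [0.2314, -0.459, 0.1763]
tool_rot: [0.514, -0.486, 0.486, -0.514]
wrist_force: [0.6, 1.1, 0.3]
width: 0.0559
```

```bash
python3 rel.py;python3 look.py 16; python3 look.py 17;  python3 - <<'E'
from h import *
cv2.imwrite("pics/s16.png",cv2.resize(snapshot("side")[:,:,::-1],(800,600),interpolation=cv2.INTER_CUBIC))
E
```

```text
t 37.65 pos [ 231.4 -459.   176.3] psi 3.2 tilt 0.03 w 55.9 q [-1.1   0.11 -0.18  1.28 -0.    0.41] F [0.6 1.1 0.3]
worn_75 0.62 [214. 319.] 420 xy mm [ 497.2 -121.2] yaw -0.2 L 74.2 cost 0.099
worn_75 0.62 [240. 319.] 550 xy mm [ 426.7 -121.8] yaw 1.8 L 95.7 cost 0.06
worn_75 0.62 [160. 322.] 701 xy mm [ 641.4 -123.5] yaw 0.6 L 113.1 cost 0.054
new_75 0.86 [162. 384.] 699 xy mm [ 643.4 -292.4] yaw 0.9 L 113.0 cost 0.059
new_75 0.84 [211. 385.] 459 xy mm [ 501.1 -288.2] yaw 1.1 L 74.5 cost 0.085
new_75 0.74 [200. 220.] 718 xy mm [516.1 140.8] yaw 3.7 L 132.8 cost 0.082
new_75 0.61 [244. 386.] 569 xy mm [ 430.7 -290.8] yaw 1.4 L 94.5 cost 0.053
thin_75 0.9 [171. 224.] 565 xy mm [618.2 140.9] yaw 1.1 L 133.0 cost 0.116
thin_75 0.76 [206. 157.] 307 xy mm [514.3 306.8] yaw 2.5 L 73.1 cost 0.089
thin_75 0.76 [242. 152.] 409 xy mm [412.8 310. ] yaw 3.5 L 95.0 cost 0.126
thin_75 0.75 [239. 221.] 413 xy mm [416.5 136.4] yaw 0.6 L 114.5 cost 0.092
37.85
worn_75 0.91 [240. 322.] 561 xy mm [ 427.3 -121.6] yaw 1.5 L 94.9 cost 0.106
worn_75 0.9 [161. 324.] 697 xy mm [ 641.4 -124.6] yaw 0.6 L 112.5 cost 0.055
worn_75 0.85 [213. 321.] 416 xy mm [ 497.2 -123. ] yaw 0.2 L 72.5 cost 0.074
new_75 0.79 [241. 386.] 571 xy mm [ 430.9 -290.6] yaw 0.7 L 93.8 cost 0.058
new_75 0.79 [159. 384.] 763 xy mm [ 643.  -292.8] yaw -0.6 L 112.9 cost 0.071
new_75 0.76 [202. 222.] 725 xy mm [515.8 140.6] yaw 4.0 L 133.4 cost 0.086
new_75 0.55 [213. 385.] 446 xy mm [ 500.6 -289.9] yaw 1.6 L 74.2 cost 0.082
thin_75 0.97 [168. 220.] 599 xy mm [618.  141.3] yaw 2.2 L 136.2 cost 0.125
thin_75 0.79 [240. 221.] 391 xy mm [416.4 135.3] yaw 0.7 L 111.1 cost 0.129
thin_75 0.74 [207. 158.] 246 xy mm [514.1 307. ] yaw 1.4 L 68.2 cost 0.202
thin_75 0.54 [242. 155.] 323 xy mm [414.4 307.2] yaw 1.2 L 88.6 cost 0.15
38.05
```

View pics/t16.png

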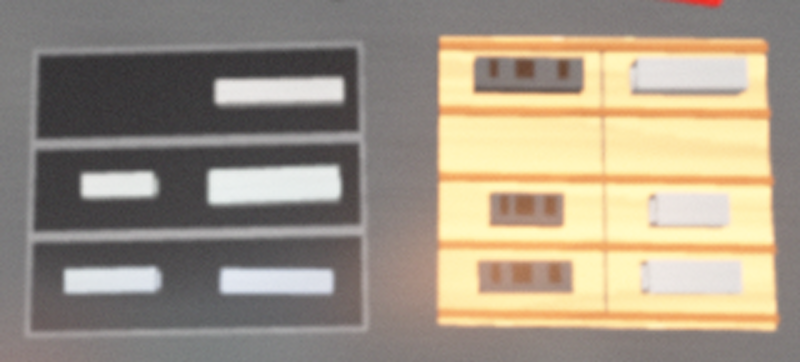

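View pics/s16.png

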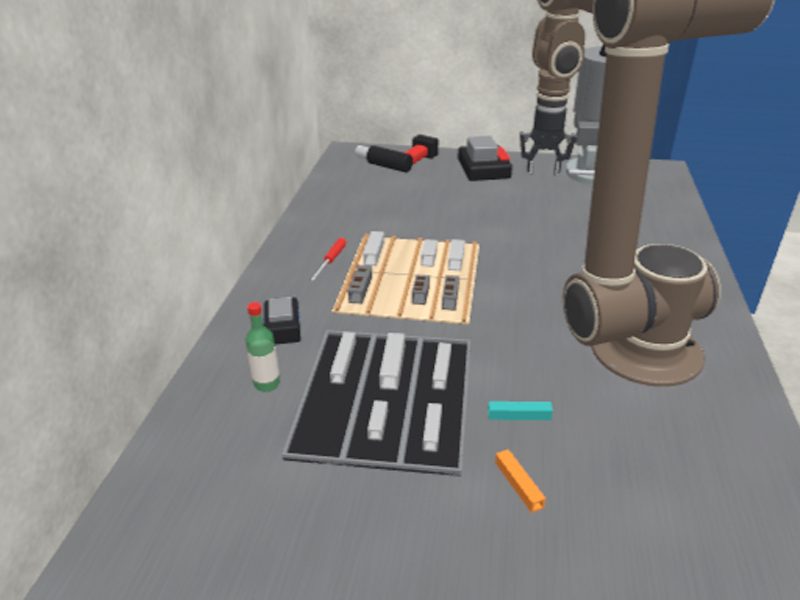

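```bash
python3 -c "
from station import ticket
print(ticket.finish_job())"
```

```text
the job is handed in; nothing more can be done
None
```

The job is done and handed in at about 38 s; no verdict was reported. Only three worn spacers were there: 115, 75 and 95 mm. worn_135 is absent at this start.

- **Board:** new_115 lies opposite worn_115, new_75 opposite worn_75, and new_95 opposite worn_95. In the last pictures each is within about 2 mm across and 3 mm along of the point in line with its worn partner, with yaw within about 2°. The second row is empty.
- **Tray:** thin_135, thin_75 and thin_95 were moved there, beside new_135 and thin_115. All five lie apart in the lanes.
- **Knocked spacer:** late in the run I found new_135 about 2 cm aside, up against the tray rim. I picked it up and put it back in its place.
- **Checks:** the worn spacers stayed within measuring noise of where they were. The battery, driver, grease bottle and the orange and turquoise look-alikes look unmoved in the side picture. No check failed at the end. The highest wrist force I saw in a reading was about 20 N, when setting new_135 down.

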